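# Load the heating shaker with bail canisters

### The job

Set up the heating shaker: lower the holder plate over the deck's two locating pins until it lies flush, then raise the folded-down bail of every sample canister on the bench upright, lift each canister by its bail and stand it in a pocket of the plate, one to a pocket, bail left upright. Then turn the selector back to its anticlockwise end stop and from there three clicks clockwise.

Things in the scene. Friction and masses are not known exactly. Their poses are not given: they have to be found in the camera images.
- heater: Fixed heating shaker on the bench: a low square deck 210 x 210 mm, its flat steel top 45 mm above the bench, with a console 150 x 125 mm, as high as the deck, joined to its -y side. Origin: on the bench surface under the centre of the deck; z up, x and y along the deck's sides. The deck carries two upright locating pins on its y axis.
- pin0 (a point): Tip of the locating pin at y = +80 mm of the heater's frame: 14 mm diameter, 24 mm tall above the deck, the top 7 mm tapering to 6 mm; this point is the centre of its top, 69 mm above the bench.
- pin1 (a point): Tip of the like pin at y = -80 mm of the heater's frame.
- plate: Loose white holder plate 190 x 190 x 15 mm, about 0.4 kg, flat on the bench, with four round through pockets, two pin holes and a central bar handle 44 mm long (plate x), 14 mm thick (y), top 61 mm above the underside. Origin: centre of the underside, z up. It fits the pins either way round (half a turn). Seated, its underside is 45 mm above the bench and the pins show 9 mm.
- plate_grip (a point): Point on the handle's centre line, 45 mm above the plate's underside; axes as the plate's. Grasp the bar across its 14 mm, along the plate's y.
- hole0 (a point): Centre of the 18 mm through hole for a pin at x = 0, y = +80 mm, at the plate's upper face (15 mm above its underside).
- hole1 (a point): Centre of the 18 mm through hole for a pin at x = 0, y = -80 mm, at the plate's upper face.
- dial (a joint): Rotary selector on the heater's console, in rad: 0 at its anticlockwise end stop, growing clockwise as seen from above to 2.64 at the other stop. It clicks into place every 0.44 rad (0, 0.44, 0.88, 1.32, ... 2.64; the third click from the stop is 1.32) and takes about 0.05 N m to turn.
- dial_grip (a point): Point on the selector's upright axis, 76 mm above the bench, where its bar handle is gripped: bar 52 mm long along this frame's x, 14 mm thick along y, from 53 to 86 mm above the bench, on a round skirt of 30 mm radius. The frame turns with the selector; a white line on top marks the bar's -x half (pointing to the heater's -x at joint value 0).
- pocket0 (a point): Centre of the 72 mm round through pocket at x = -45, y = -45 mm of the plate, at the plate's upper face.
- pocket1 (a point): Centre of the 72 mm round through pocket at x = -45, y = +45 mm of the plate, at the plate's upper face.
- pocket2 (a point): Centre of the 72 mm round through pocket at x = +45, y = -45 mm of the plate, at the plate's upper face.
- pocket3 (a point): Centre of the 72 mm round through pocket at x = +45, y = +45 mm of the plate, at the plate's upper face.
- can1: Loose closed stainless sample canister, upright: 60 mm diameter (62 mm at the lid), 64 mm tall, about 0.45 kg, some may be absent. Origin: centre of its underside, z up. Its bail is pivoted on the canister's y axis, 45 mm above the underside, on ears reaching 37 mm to either side, and folds down to the -x side.
- bail1 (a joint): Wire bail of can1, rad: 0 lies level out to the canister's -x, negative droops (stop at -0.15), pi/2 stands upright, stop at 1.72. Its pivots are stiff enough (0.02 N m) that it stays where it is left. U of 4.4 mm wire, 70 mm wide.
- bail1_grip (a point): Centre of the black grip sleeve across the end of can1's bail: 12 mm diameter, 46 mm long along the canister's y, 75 mm from the pivot axis. The sleeve spins freely on the wire, so the bail can swing while the sleeve is held.
- can2: Like can1, with bail2.
- bail2 (a joint): Wire bail of can2, rad: 0 lies level out to the canister's -x, negative droops (stop at -0.15), pi/2 stands upright, stop at 1.72. Its pivots are stiff enough (0.02 N m) that it stays where it is left. U of 4.4 mm wire, 70 mm wide.
- bail2_grip (a point): Centre of the black grip sleeve across the end of can2's bail: 12 mm diameter, 46 mm long along the canister's y, 75 mm from the pivot axis. The sleeve spins freely on the wire, so the bail can swing while the sleeve is held.
- can3: Like can1, with bail3.
- bail3 (a joint): Wire bail of can3, rad: 0 lies level out to the canister's -x, negative droops (stop at -0.15), pi/2 stands upright, stop at 1.72. Its pivots are stiff enough (0.02 N m) that it stays where it is left. U of 4.4 mm wire, 70 mm wide.
- bail3_grip (a point): Centre of the black grip sleeve across the end of can3's bail: 12 mm diameter, 46 mm long along the canister's y, 75 mm from the pivot axis. The sleeve spins freely on the wire, so the bail can swing while the sleeve is held.
Mind the look-alikes: they are no part of the job. Leave any green, purple or red look-alike of the can1 alone.

How it is judged:
By the outcome, as a careful person would: the job done as asked, in the order asked, and still so for the second after the job is handed in, with the robot touching nothing.
Of can1, can2, can3 only 2 to 3 are there at a start; the rules pass over those that are not, and their reading is None.
At some moment in a run one of plate, can1, can2, can3 may be knocked a few centimetres aside while the robot is not near it.
It also fails if it takes over 210 s, if anything falls off the work surface, if the arm or the gripper's body presses on something with over 40 N, if the wrist force passes 120 N, or if a joint passes its speed limit or range.

### The arm

A 6-joint arm with a two-finger parallel gripper is mounted at the origin on the work surface. World frame = base frame: x ahead of the robot, y to its left, z up, the work surface at z = 0. Lengths are in m, angles in rad, forces in N, time in s.
With the tool pointing down it reaches from about 0.375 to 0.975 m from the base axis. Payload 3.8 kg.
Tool frame: the origin (TCP) lies between the finger pads; the fingertips stand 22 mm ahead of it and the grasp point (between the pads) lies 3 mm ahead of it; z points along the fingers, y is the direction in which the jaws open and shut (so a half turn about z gives the same grasp; the last joint's range is limited). The gripper opens to 85 mm and grips with 20 to 120 N. Pads are 22 mm wide; open, the fingers measure 114 mm over their backs; the gripper's body (76 mm by 85 mm) begins 54 mm behind the grasp point. The pads swing forward as they close: fully open they stand 13 mm farther back than shut.
Start: joints at [1.103, 0.264, 1.604, -0, 1.274, -0.037], TCP at [0.282, 0.613, 0.253] pointing down, gripper open.
Joint ranges: [-2.63, 2.63], [-0.94, 2.18], [0.31, 2.57], [-1.31, 4.45], [0, 2.66], [-2.55, 2.55]. Speed limits (rad/s): [2.57, 2.57, 3.14, 3.14, 3.14, 3.14].

### API

Orientations are given as a rotation vector (axis times angle).
In Python, from workcell import * gives the robot as it stands.
- The arm moves only by the tool step_arm, never from a script. Its argument "motion" is a list that holds one entry, the list of rows, each a list of 7 numbers: the finger opening in m, from 0 to 0.0854, then the shift along the world's x, y, z in m, then the turn, a rotation vector about the world's x, y, z in degrees. A call has exactly 8 rows; each row is the pose to reach, as a shift and turn from the pose measured when the call began; what a row does not reach only later rows make up. A row lasts 1/8 s, in which the tool goes at most 62.5 mm and 10.7 degrees, less where a joint would pass 70% of its speed; a pose out of reach is approached as far as the arm can. A call with a gripper value outside its range is refused whole. The fingers move at their own pace and stop on an object; "newtons" is the grip in N (left out, the last holds). Time passes only in rows, so rows that repeat a pose let the fingers close, or fill a call up. It gives the time, the measured TCP pose, the force and the opening at its end, in the units of the state.
- read_state(): the state, without advancing time (a new reading comes with each control period).
- read_camera(name): name is "scene" or "top" or "wrist"; returns (picture, depth): 384x512x3 uint8, blue, green, red; 384x512 float32, m along the optical axis (not along the pixel's ray), 0 where there is no reading.
- get_calibration(name): a dict with "K" (3x3 intrinsics, pixels), "world_from_camera" (4x4, takes a point from camera to world coordinates). Camera axes: x right, y down, z forward; pixel columns grow to the right and rows downward; lengths in m; the calibration is good to about 2 mm. A picture is of the moment at which its call begins: read the wrist's pose just before it. get_calibration takes no time and is no camera call; for the wrist camera it gives the pose at the moment of the call.
- finish_job(): hands the job in, once; it reports no verdict.
Trained networks look in the newest picture that a camera, given by its name, has taken for a name from the list of things; names that differ only in an ending like _2 or _b are one class to them, and where a whole thing is asked for, a point or a joint stands for the part that bears it (a point fixed in the world has none). Each returns a list of dicts, best first, with "score" (0 to 1); they miss things now and then, are a little off and sometimes report something else, mostly with a low value. They report only what shows in the picture. A call takes as long as a camera call. They do not tell look-alikes from the thing itself.
- spot_in(camera, thing): "xyz" ([x, y, z] in m, in the coordinates of the camera as it stood for that picture, good to about 4 mm: the middle of the surface that is visible of it).
- regions_of(camera, thing): "region" (384x512 bool, what is visible of it).
The state is a dict: "time": time; "q": joint angles; "joint_vel": joint speeds; "joint_torque": joint torques, N m; "tool_pos": TCP position; "tcp_rot": TCP orientation; "wrist_force": force on the tool from outside, world axes, zero at the start; "torque": the same for the moment, N m; "width": opening from 0.0 (shut) to 1.0 (fully open).
Only numpy, scipy, OpenCV 4.12 (cv2) and the standard library are available. Lean on these libraries where they do the work, as an engineer would, in place of code of your own. Each camera call takes 0.05 s, during which the arm holds its last target. There are 200 camera calls.

## Working session

There is one attempt and no reset: what is moved stays moved. The work goes in short steps, Python scripts to look and compute and a tool call to move; the robot and the scene stay as the last step left them, time stands still between calls to the robot, and variables do not carry over. Pictures are saved under pics/ and viewed, on a budget of 14 in all, crops included, one or two more only if the job needs it, and the job is handed in when it is done.

Besides the shell and the picture viewer there is one more tool, called after "Emit:" as name(argument=value, ...), one argument or row to a line, values as JSON. step_arm: Moves the arm, as the interface text tells. Its arguments: {"type":"object","properties":{"motion":{"type":"array"},"newtons":{"type":"number"}},"required":["motion"]}

```bash
mkdir -p pics; cat > h.py <<'E'
from workcell import *
import numpy as np, cv2
from scipy.spatial.transform import Rotation as R
def shot(cam,name=None):
    T=np.array(get_calibration(cam)["world_from_camera"]);K=np.array(get_calibration(cam)["K"])
    im,d=read_camera(cam)
    if name: cv2.imwrite(f"pics/{name}.png",im)
    return im,d,T,K
def world(d,T,K):
    v,u=np.mgrid[:d.shape[0],:d.shape[1]]
    P=np.stack([(u-K[0,2])/K[0,0]*d,(v-K[1,2])/K[1,1]*d,d],-1)
    W=P@T[:3,:3].T+T[:3,3]; W[d==0]=np.nan
    return W
def proj(p,T,K):
    c=np.linalg.inv(T)@np.r_[p,1]; q=K@c[:3]; return q[:2]/q[2]
E
python3 - <<'E'
from h import *
a=shot("scene","s1");b=shot("top","t1")
cv2.imwrite("pics/a.png",np.vstack([a[0],b[0]])[:, :]) 
np.savez("t1.npz",im=b[0],d=b[1],T=b[2],K=b[3])
print(read_state()); print(b[2],b[3])
for t in ["heater","plate","plate_grip","hole0","hole1","pin0","pin1","dial_grip","can1","bail1_grip"]:
    for r in spot_in("top",t):
        p=b[2]@np.r_[r["xyz"],1]; print(t,round(r["score"],2),p[:3].round(3),proj(p[:3],b[2],b[3]).round())
E
```

```text
{'time': 0.1, 'q': array([ 1.10313805e+00,  2.64664383e-01,  1.60526580e+00, -1.21599613e-05,
        1.27370051e+00, -3.69576103e-02]), 'joint_vel': array([-0.00123417, -0.0010904 , -0.00421553, -0.00047476,  0.00171786,
       -0.00073997]), 'joint_torque': array([ 4.29966094e-04, -5.16706109e+01, -3.68591666e+01,  6.09842971e-06,
        6.34465323e-03, -3.81910934e-05]), 'tool_pos': array([0.28157446, 0.6127744 , 0.25208021]), 'tcp_rot': array([-0.67121381, -3.06854054,  0.00310405]), 'wrist_force': array([ 0.59517911, -0.13901492,  0.01503697]), 'torque': array([-0.02920599,  0.03443167,  0.00947251]), 'width': 1.003453823442481}
[[-0.00675326 -0.98982594  0.14212322  0.22886629]
 [-0.99995162  0.005668   -0.00803954  0.15205929]
 [ 0.00715219 -0.14217063 -0.98981633  1.69052551]
 [ 0.          0.          0.          1.        ]] [[474.94841469   0.         246.54154158]
 [  0.         474.94841469 193.40118335]
 [  0.           0.           1.        ]]
heater 0.91 [ 0.52  -0.297  0.046] [370. 177.]
plate 0.48 [ 0.511 -0.422  0.049] [406. 179.]
plate_grip 0.64 [0.472 0.4   0.0
[... 289 characters left out ...]
9 [0.403 0.247 0.06 ] [215. 211.]
pin0 0.27 [0.576 0.246 0.055] [216. 162.]
pin1 0.87 [ 0.518 -0.297  0.045] [370. 178.]
pin1 0.59 [0.403 0.247 0.06 ] [215. 211.]
pin1 0.27 [0.576 0.246 0.055] [216. 162.]
dial_grip 0.62 [ 0.51  -0.424  0.051] [407. 180.]
can1 0.8 [0.456 0.228 0.063] [221. 195.]
can1 0.78 [0.636 0.228 0.063] [221. 145.]
can1 0.72 [0.277 0.453 0.062] [155. 248.]
can1 0.67 [0.354 0.697 0.053] [ 85. 226.]
can1 0.61 [0.417 0.541 0.065] [130. 207.]
can1 0.59 [0.524 0.4   0.064] [171. 176.]
bail1_grip 0.67 [ 0.516 -0.298  0.043] [370. 179.]
bail1_grip 0.56 [0.434 0.481 0.046] [148. 203.]
bail1_grip 0.44 [0.472 0.402 0.057] [171. 191.]
bail1_grip 0.41 [0.263 0.399 0.045] [171. 252.]
```

View pics/t1.png

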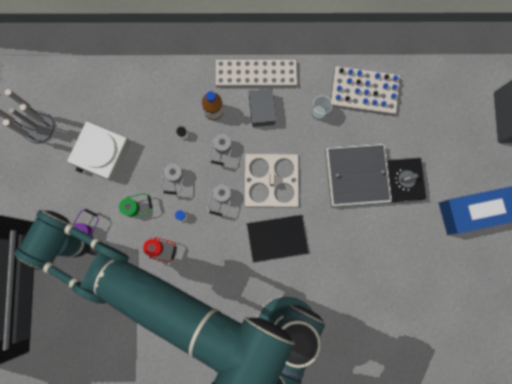

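View pics/s1.png

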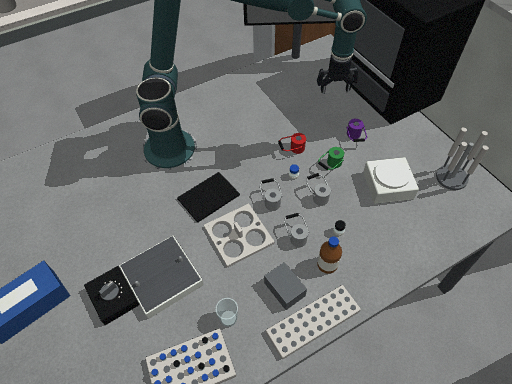

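```bash
python3 - <<'E'
from h import *
z=np.load("t1.npz");im,d,T,K=z["im"],z["d"],z["T"],z["K"]
cv2.imwrite("pics/t1c.png",cv2.resize(im[125:260,70:270],None,fx=4,fy=4,interpolation=cv2.INTER_CUBIC))
print(R.from_rotvec(read_state()["tcp_rot"]).as_matrix().round(3))
C=get_calibration("wrist");print(np.array(C["world_from_camera"]).round(3),np.array(C["K"]).round(1))
W=world(d,T,K)
def rect(m,n):
    ys,xs=np.where(m); p=W[ys,xs,:2].astype(np.float32); p=p[~np.isnan(p).any(1)]
    print(n,len(p),cv2.minAreaRect(p))
x,y,h=W[...,0],W[...,1],W[...,2]
rect((abs(x-.51)<.13)&(abs(y-.05)<.12)&(h>.009)&(h<.022)&(im.min(2)>120),"plate")
rect((abs(x-.51)<.13)&(abs(y-.05)<.12)&(h>.04)&(h<.075),"handle")
rect((abs(x-.52)<.14)&(y<-.12)&(y>-.52)&(h>.035)&(h<.055),"heater")
rect((abs(x-.52)<.14)&(y<-.12)&(y>-.38)&(h>.035)&(h<.055),"deck")
E
```

```text
[[-0.909  0.418  0.   ]
 [ 0.418  0.909  0.   ]
 [-0.     0.    -1.   ]]
[[ 0.417  0.865  0.278  0.21 ]
 [ 0.909 -0.397 -0.128  0.647]
 [-0.001  0.307 -0.952  0.373]
 [ 0.     0.     0.     1.   ]] [[344.2   0.  257.1]
 [  0.  344.2 187.2]
 [  0.    0.    1. ]]
plate 1265 ((0.5110713839530945, 0.04298197478055954), (0.23530665040016174, 0.2145736664533615), 4.184348106384277)
handle 51 ((0.517907440662384, 0.05124456062912941), (0.011091900058090687, 0.04377775266766548), 89.1006851196289)
heater 4740 ((0.5358466506004333, -0.3182695508003235), (0.21264423429965973, 0.33861780166625977), 3.0805370807647705)
deck 3597 ((0.5329412817955017, -0.26589250564575195), (0.21078446507453918, 0.2316463589668274), 4.124962329864502)
```

View pics/t1c.png

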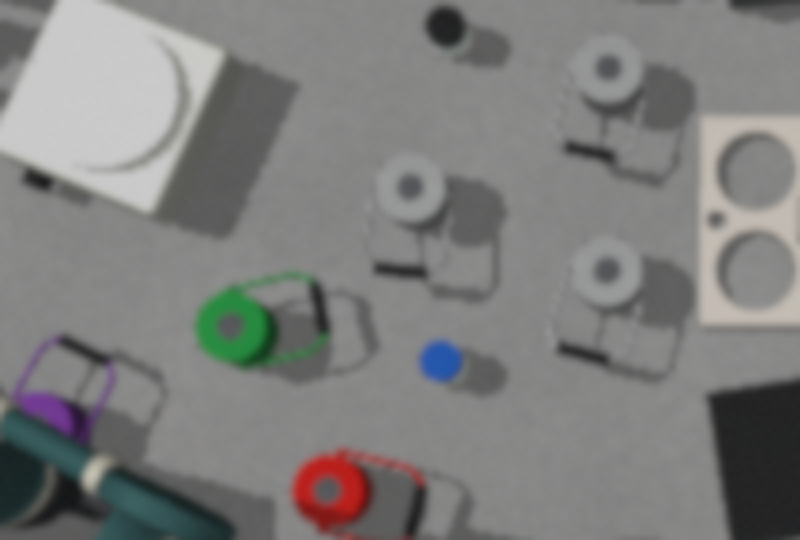

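Emit:
step_arm(
  motion=[
    [[0.085,0.03,-0.06,0.01,0,0,5],[0.085,0.06,-0.12,0.02,0,0,10],[0.085,0.09,-0.18,0.03,0,0,15],[0.085,0.12,-0.24,0.04,0,0,20],[0.085,0.15,-0.3,0.05,0,0,25],[0.085,0.18,-0.36,0.05,0,0,25],[0.085,0.21,-0.42,0.05,0,0,25],[0.085,0.235,-0.48,0.05,0,0,25]],
  ],
  newtons=60,
)

```text
time: 1.6
tool_pos: [0.5022, 0.1662, 0.3038]
tcp_rot: [-0.009, 3.14, 0.001]
wrist_force: [0.3, 0.2, 0.4]
width: 0.997
```

Emit:
step_arm(
  motion=[
    [[0.085,0,-0.04,0,0,0,0],[0.085,0,-0.08,0,0,0,0],[0.085,0,-0.08,0,0,0,0],[0.085,0,-0.08,0,0,0,0],[0.085,0,-0.08,0,0,0,0],[0.085,0,-0.08,0,0,0,0],[0.085,0,-0.08,0,0,0,0],[0.085,0,-0.08,0,0,0,0]],
  ],
)

```text
time: 2.6
tool_pos: [0.5022, 0.0866, 0.3037]
tcp_rot: [-0.01, 3.14, 0.001]
wrist_force: [1.1, 0.3, -0.3]
width: 0.992
```

```bash
cat >> h.py <<'E'
def circ(mask,W,n=0):
    pass
E
python3 - <<'E'
from h import *
im,d,T,K=shot("wrist","w1")
np.savez("w1.npz",im=im,d=d,T=T,K=K)
s=read_state();print(s["time"],s["tool_pos"],R.from_rotvec(s["tcp_rot"]).as_matrix().round(3).tolist(),s["q"].round(2))
for t in ["plate_grip","hole0","pocket0","can1","bail1_grip"]:
    for r in spot_in("wrist",t):
        p=T@np.r_[r["xyz"],1]; print(t,round(r["score"],2),p[:3].round(4),proj(p[:3],T,K).round())
E
```

```text
2.65 [0.50220198 0.08647635 0.30373466] [[-1.0, -0.006, 0.001], [-0.006, 1.0, 0.001], [-0.001, 0.001, -1.0]] [ 0.12 -0.08  1.89  0.    1.34 -1.46]
plate_grip 0.7 [0.5102 0.052  0.0127] [228. 151.]
hole0 0.89 [0.5111 0.0524 0.0072] [228. 151.]
hole0 0.71 [0.5197 0.3626 0.0486] [502. 168.]
pocket0 0.84 [0.5083 0.053  0.0134] [228. 150.]
can1 0.91 [0.4494 0.227  0.0657] [395. 104.]
can1 0.9 [0.536  0.3692 0.0337] [496. 178.]
can1 0.71 [0.6175 0.219  0.0511] [366. 246.]
bail1_grip 0.47 [0.5187 0.3613 0.0483] [501. 167.]
bail1_grip 0.42 [0.5788 0.2361 0.051 ] [384. 217.]
```

View pics/w1.png

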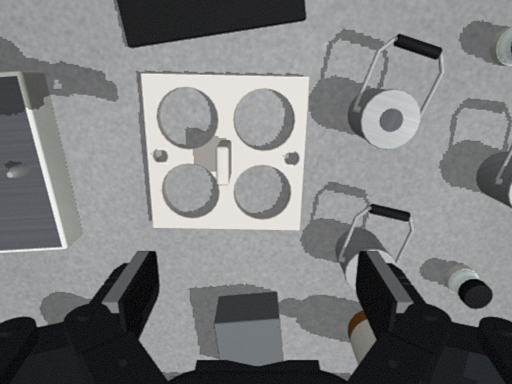

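```bash
cat >> h.py <<'E'
def ray(uv,z,T,K):
    "intersect pixel rays with horizontal plane z"
    uv=np.atleast_2d(uv).astype(float)
    r=np.c_[(uv[:,0]-K[0,2])/K[0,0],(uv[:,1]-K[1,2])/K[1,1],np.ones(len(uv))]@T[:3,:3].T
    return T[:3,3]+r*((z-T[2,3])/r[:,2])[:,None]
def plate(im,d,T,K,zt=.015,near=None,thr=170):
    """plate outline from bright pixels near the top face"""
    W=world(d,T,K)
    m=((abs(W[...,2]-zt)<.008)&(im.min(2)>thr)).astype(np.uint8)
    m=cv2.morphologyEx(m,cv2.MORPH_OPEN,np.ones((3,3)))
    cs,h=cv2.findContours(m,cv2.RETR_CCOMP,cv2.CHAIN_APPROX_NONE)
    i=max(range(len(cs)),key=lambda k:cv2.contourArea(cs[k]))
    out=ray(cs[i][:,0],zt,T,K)[:,:2].astype(np.float32)
    print("rect",cv2.minAreaRect(out))
    for k,c in enumerate(cs):
        if h[0][k][3]==i and len(c)>10:
            q=ray(c[:,0],zt,T,K)[:,:2].astype(np.float32)
            (e,ax,a)=cv2.fitEllipse(q); print("hole",np.round(e,4),np.round(ax,4))
E
python3 - <<'E'
from h import *
z=np.load("w1.npz");im,d,T,K=z["im"],z["d"],z["T"],z["K"]
plate(im,d,T,K)
W=world(d,T,K)
m=(abs(W[...,0]-.51)<.06)&(abs(W[...,1]-.05)<.05)&(W[...,2]>.052)&(W[...,2]<.07)
p=W[m];print("handle",len(p),p.mean(0),cv2.minAreaRect(p[:,:2].astype(np.float32)))
E
```

```text
rect ((0.5171612501144409, 0.049833033233881), (0.18946073949337006, 0.18945778906345367), 89.29842376708984)
hole [0.5622 0.094 ] [0.0726 0.0731]
hole [ 0.5157 -0.0298] [0.0174 0.02  ]
hole [0.4726 0.0952] [0.0728 0.0732]
hole [0.517  0.0105] [0.088  0.1679]
handle 519 [0.51594643 0.05034123 0.05899565] ((0.5171050429344177, 0.04977501556277275), (0.014192101545631886, 0.04378461465239525), 89.09232330322266)
```

Emit:
step_arm(
  motion=[
    [[0.06,0.015,-0.037,-0.04,0,0,-1.1],[0.06,0.015,-0.037,-0.09,0,0,-1.1],[0.06,0.015,-0.037,-0.14,0,0,-1.1],[0.06,0.015,-0.037,-0.19,0,0,-1.1],[0.06,0.015,-0.037,-0.225,0,0,-1.1],[0.06,0.015,-0.037,-0.245,0,0,-1.1],[0.06,0.015,-0.037,-0.256,0,0,-1.1],[0.06,0.015,-0.037,-0.256,0,0,-1.1]],
  ],
)

```text
time: 3.9
tool_pos: [0.5169, 0.0491, 0.0473]
tcp_rot: [0.022, 3.141, 0.001]
wrist_force: [0.4, -0.4, 0.3]
width: 0.703
```

Emit:
step_arm(
  motion=[
    [[0.0,0,0,0,0,0,0],[0.0,0,0,0,0,0,0],[0.0,0,0,0,0,0,0],[0.0,0,0,0,0,0,0],[0.0,0,0,0,0,0,0],[0.0,0,0,0.02,0,0,0],[0.0,0,0,0.05,0,0,0],[0.0,0,0,0.1,0,0,0]],
  ],
  newtons=80,
)

```text
time: 4.9
tool_pos: [0.5136, 0.049, 0.1448]
tcp_rot: [-0.022, -3.134, -0.0]
wrist_force: [0.1, -0.1, -5.4]
width: 0.152
```

```bash
python3 - <<'E'
from h import *
z=np.load("w1.npz");im,d,T,K=z["im"],z["d"],z["T"],z["K"]
W=world(d,T,K)
m=(W[...,1]<-.1)&(W[...,2]>.052)&(W[...,2]<.075); m[:, 100:]=0
p=W[m];print("pin w1",len(p)); 
q=p[p[:,2]>.066];print(len(q),q.mean(0),p.mean(0),p[:,:2].min(0),p[:,:2].max(0), p[:,2].max())
z=np.load("t1.npz");im,d,T,K=z["im"],z["d"],z["T"],z["K"]
W=world(d,T,K)
for nm,lo,hi in [("A",-.27,-.17),("B",-.385,-.29)]:
    m=(W[...,1]>lo)&(W[...,1]<hi)&(abs(W[...,0]-.52)<.08)&(W[...,2]>.052)
    p=W[m];print(nm,len(p),p.mean(0) if len(p) else "",p[:,2].max() if len(p) else "")
# dark steel deck top mask via gray
g=im.mean(2)
cv2.imwrite("pics/t1d.png",cv2.resize(im[135:215,315:435],None,fx=6,fy=6,interpolation=cv2.INTER_CUBIC))
E
```

```text
pin w1 202
41 [ 0.52527334 -0.1767226   0.06751836] [ 0.52454128 -0.17402068  0.06175341] [ 0.51875056 -0.18249341] [ 0.53256954 -0.16942743] 0.06871940415412159
A 44 [ 0.52730658 -0.19857614  0.0560214 ] 0.07532060350928749
B 43 [ 0.53222884 -0.33769265  0.05706762] 0.07121972812936961
```

View pics/t1d.png

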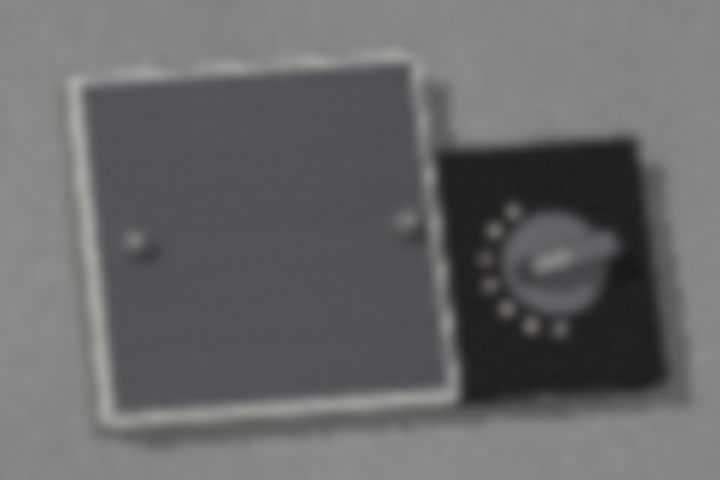

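Emit:
step_arm(
  motion=[
    [[0.0,0,0,0.06,0,0,0],[0.0,0,0,0.12,0,0,0],[0.0,0,0,0.17,0,0,0],[0.0,0,0,0.21,0,0,0],[0.0,0,0,0.21,0,0,0],[0.0,0,0,0.21,0,0,0],[0.0,0,0,0.21,0,0,0],[0.0,0,0,0.21,0,0,0]],
  ],
)

```text
time: 5.9
tool_pos: [0.5127, 0.049, 0.3523]
tcp_rot: [-0.022, -3.13, 0.0]
wrist_force: [-0.3, -0.4, -5.3]
width: 0.153
```

```bash
cat >> h.py <<'E'
def pins(im,d,T,K):
    W=world(d,T,K)
    for c in [(.5255,-.176),(.537,-.3356)]:
        m=(abs(W[...,0]-c[0])<.02)&(abs(W[...,1]-c[1])<.02)&(W[...,2]>.050)&(W[...,2]<.075)
        p=W[m]
        if len(p)>20:
            q=p[p[:,2]>.0665]; print("pin",len(p),len(q),p.min(0).round(4),p.max(0).round(4),q.mean(0).round(4))
E
python3 - <<'E'
from h import *
s=read_state();print(s["time"],s["tool_pos"],s["tcp_rot"],s["wrist_force"],s["torque"],s["width"])
a=shot("wrist","w2");pins(*a)
E
```

```text
5.9 [0.51265767 0.04899311 0.3523237 ] [-2.15644919e-02 -3.12986479e+00  4.81626826e-07] [-0.33892841 -0.37241248 -5.28486933] [-0.00179043 -0.0238265   0.00707198] 0.152830878014096
```

Emit:
step_arm(
  motion=[
    [[0.0,0,-0.04,0,0,0,0],[0.0,0,-0.1,0,0,0,0],[0.0,0,-0.1,0,0,0,0],[0.0,0,-0.1,0,0,0,0],[0.0,0,-0.1,0,0,0,0],[0.0,0,-0.1,0,0,0,0],[0.0,0,-0.1,0,0,0,0],[0.0,0,-0.1,0,0,0,0]],
  ],
)

```text
time: 6.95
tool_pos: [0.513, -0.0506, 0.353]
tcp_rot: [-0.02, -3.131, -0.0]
wrist_force: [-0.7, -0.3, -4.9]
width: 0.149
```

```bash
python3 - <<'E'
from h import *
s=read_state();print(s["time"],s["tool_pos"],s["tcp_rot"],s["wrist_force"],s["torque"],s["width"])
a=shot("wrist","w3");pins(*a)
W=world(a[1],a[2],a[3]); m=(abs(W[...,2]-s["tool_pos"][2]+.033)<.012)
p=W[m];print(len(p),p.min(0),p.max(0))
plate(*a,zt=s["tool_pos"][2]-.033)
p=W[(abs(W[...,2]-s["tool_pos"][2]-.013)<.01)&(abs(W[...,1]-s["tool_pos"][1])<.03)&(a[0].min(2)>100)];print(len(p),p.min(0),p.max(0))
E
```

```text
6.95 [ 0.51296769 -0.05057466  0.35299441] [-2.04387231e-02 -3.13106074e+00 -5.85382051e-05] [-0.68512387 -0.27462656 -4.8862924 ] [0.00505137 0.01135608 0.03533606] 0.14946147518183847
pin 131 26 [ 0.5185 -0.1835  0.0504] [ 0.5318 -0.1701  0.0698] [ 0.5252 -0.1767  0.068 ]
pin 164 26 [ 0.5298 -0.3423  0.0502] [ 0.5429 -0.3292  0.0686] [ 0.5371 -0.336   0.0676]
64621 [ 0.4160817  -0.14565005  0.30799586] [0.60335105 0.04743424 0.3319425 ]
rect ((0.4895020127296448, -0.049195028841495514), (0.1891234964132309, 0.1442236453294754), 89.28594207763672)
hole [0.5118 0.0294] [0.0167 0.02  ]
hole [ 0.467 -0.004] [0.0711 0.0723]
3852 [ 0.4900262  -0.06102594  0.35606268] [ 0.53494562 -0.0373589   0.37395008]
```

View pics/w3.png

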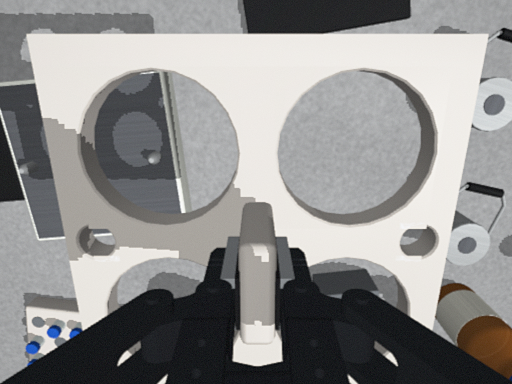

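Emit:
step_arm(
  motion=[
    [[0.0,0.004,-0.04,-0.03,0,-0.6,1],[0.0,0.008,-0.09,-0.07,0,-0.6,2],[0.0,0.012,-0.14,-0.11,0,-0.6,4],[0.0,0.016,-0.18,-0.15,0,-0.6,4.8],[0.0,0.019,-0.206,-0.185,0,-0.6,4.8],[0.0,0.019,-0.206,-0.2,0,-0.6,4.8],[0.0,0.019,-0.206,-0.2,0,-0.6,4.8],[0.0,0.019,-0.206,-0.2,0,-0.6,4.8]],
  ],
)

```text
time: 8.0
tool_pos: [0.533, -0.2563, 0.1545]
tcp_rot: [-0.112, 3.138, -0.002]
wrist_force: [-0.5, 0.4, -5.3]
width: 0.152
```

```bash
cat >> h.py <<'E'
def st():
    s=read_state();M=R.from_rotvec(s["tcp_rot"]).as_matrix()
    print("t",round(s["time"],2),"pos",s["tool_pos"].round(4),"yaw(ty-90)",np.degrees(np.arctan2(-M[0,1],M[1,1])).round(2),"tz",M[:,2].round(4),"F",s["wrist_force"].round(1),"w",round(s["width"],3)); return s
E
python3 - <<'E'
from h import *
s=st()
a=shot("wrist","w4");pins(*a)
plate(*a,zt=s["tool_pos"][2]-.033)
W=world(*a[1:]);p=W[(abs(W[...,2]-s["tool_pos"][2]+.033)<.006)&(a[0].min(2)>170)]
print(np.linalg.lstsq(np.c_[p[:,:2],np.ones(len(p))],p[:,2],rcond=None)[0])
E
```

```text
t 8.0 pos [ 0.533  -0.2563  0.1545] yaw(ty-90) 4.1 tz [ 0.0021 -0.0012 -1.    ] F [-0.5  0.4 -5.3] w 0.152
pin 415 64 [ 0.5185 -0.1847  0.0501] [ 0.5311 -0.1713  0.0693] [ 0.5244 -0.1785  0.0676]
pin 375 37 [ 0.5295 -0.3436  0.05  ] [ 0.5412 -0.33    0.0693] [ 0.5346 -0.3357  0.0676]
rect ((0.5106068849563599, -0.25689446926116943), (0.1451697051525116, 0.18782491981983185), 4.12123966217041)
hole [ 0.5256 -0.1766] [0.0168 0.0197]
hole [ 0.4837 -0.2141] [0.0712 0.0718]
[-0.00054053 -0.00229799  0.11934575]
```

Emit:
step_arm(
  motion=[
    [[0.0,-0.001,-0.001,-0.01,0,0,0],[0.0,-0.001,-0.001,-0.02,0,0,0],[0.0,-0.001,-0.001,-0.03,0,0,0],[0.0,-0.001,-0.001,-0.037,0,0,0],[0.0,-0.001,-0.001,-0.044,0,0,0],[0.0,-0.001,-0.001,-0.05,0,0,0],[0.0,-0.001,-0.001,-0.055,0,0,0],[0.0,-0.001,-0.001,-0.055,0,0,0]],
  ],
)

```text
time: 9.05
tool_pos: [0.5319, -0.2572, 0.0994]
tcp_rot: [-0.112, 3.138, -0.002]
wrist_force: [-0.3, 0.1, -5.1]
width: 0.154
```

```bash
python3 - <<'E'
from h import *
s=st()
E
```

```text
t 9.05 pos [ 0.5319 -0.2572  0.0994] yaw(ty-90) 4.11 tz [ 0.0021 -0.0013 -1.    ] F [-0.3  0.1 -5.1] w 0.154
```

Emit:
step_arm(
  motion=[
    [[0.0,0,0,-0.003,0,0,0],[0.0,0,0,-0.005,0,0,0],[0.0,0,0,-0.006,0,0,0],[0.0,0,0,-0.006,0,0,0],[0.03,0,0,-0.006,0,0,0],[0.06,0,0,-0.006,0,0,0],[0.06,0,0,-0.006,0,0,0],[0.06,0,0,0.02,0,0,0]],
  ],
)

```text
time: 10.05
tool_pos: [0.5303, -0.2563, 0.1176]
tcp_rot: [0.112, -3.137, -0.002]
wrist_force: [0.3, -0.7, -0.1]
width: 0.708
```

Emit:
step_arm(
  motion=[
    [[0.08,0,0.0,0.06,0,0,0],[0.08,0,0.02,0.12,0,0,0],[0.08,-0.02,0.06,0.18,0,0,0],[0.08,-0.03,0.1,0.22,0,0,0],[0.08,-0.03,0.1,0.22,0,0,0],[0.08,-0.03,0.1,0.22,0,0,0],[0.08,-0.03,0.1,0.22,0,0,0],[0.08,-0.03,0.1,0.22,0,0,0]],
  ],
)

```text
time: 11.05
tool_pos: [0.4997, -0.1569, 0.3354]
tcp_rot: [0.111, -3.134, -0.004]
wrist_force: [0.4, -0.1, 0.2]
width: 0.938
```

```bash
python3 - <<'E'
from h import *
s=st()
a=shot("wrist","w5");pins(*a)
plate(*a,zt=.060)
W=world(*a[1:]);p=W[(abs(W[...,2]-.06)<.006)&(a[0].min(2)>170)&(W[...,1]<-.13)&(W[...,1]>-.38)]
print(np.linalg.lstsq(np.c_[p[:,:2]-[.531,-.257],np.ones(len(p))],p[:,2],rcond=None)[0])
E
```

```text
t 11.05 pos [ 0.4997 -0.1569  0.3354] yaw(ty-90) 4.05 tz [-0.0057  0.0022 -1.    ] F [ 0.4 -0.1  0.2] w 0.938
pin 868 32 [ 0.5055 -0.196   0.0502] [ 0.5455 -0.1607  0.0693] [ 0.5257 -0.1773  0.0675]
pin 930 30 [ 0.517  -0.3527  0.0501] [ 0.5569 -0.3156  0.0688] [ 0.5364 -0.3359  0.0677]
rect ((0.531358003616333, -0.255790114402771), (0.18952496349811554, 0.18930964171886444), 4.18577241897583)
hole [ 0.5723 -0.2077] [0.073  0.0731]
hole [ 0.5368 -0.3355] [0.0173 0.0212]
hole [ 0.5252 -0.1762] [0.018  0.0218]
hole [ 0.4831 -0.2142] [0.0727 0.0733]
[-0.00032583 -0.00036061  0.05880983]
```

View pics/w5.png

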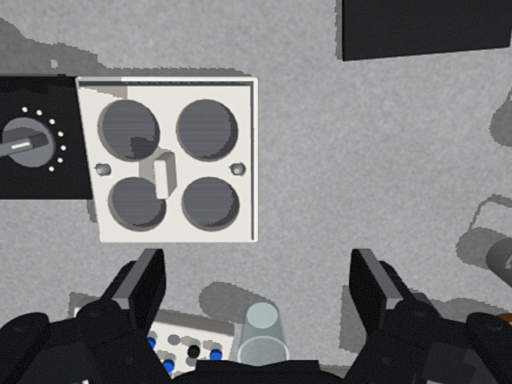

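Emit:
step_arm(
  motion=[
    [[0.085,0.0,0.05,0.0,0,0,-10],[0.085,0.0,0.11,0.0,0,0,-20],[0.085,0.0,0.17,0.0,0,0,-30],[0.085,0.0,0.23,0.01,0,0,-40],[0.085,0.0,0.29,0.02,0,0,-50],[0.085,0.0,0.35,0.03,0,0,-60],[0.085,0.0,0.41,0.04,0,0,-70],[0.085,0.0,0.46,0.05,0,0,-80]],
  ],
)

```text
time: 12.1
tool_pos: [0.5001, 0.2892, 0.382]
tcp_rot: [-1.897, -2.501, -0.005]
wrist_force: [1.1, 0.3, -0.2]
width: 0.994
```

Emit:
step_arm(
  motion=[
    [[0.085,0.02,0.05,0.0,0,0,-10],[0.085,0.02,0.05,0.0,0,0,-14],[0.085,0.02,0.05,0,0,0,-14],[0.085,0.02,0.05,0,0,0,-14],[0.085,0.02,0.05,0,0,0,-14],[0.085,0.02,0.05,0,0,0,-14],[0.085,0.02,0.05,0,0,0,-14],[0.085,0.02,0.05,0,0,0,-14]],
  ],
)

```text
time: 13.1
tool_pos: [0.5201, 0.339, 0.3822]
tcp_rot: [-2.188, -2.251, -0.006]
wrist_force: [0.7, -0.3, -0.6]
width: 0.992
```

```bash
cat >> h.py <<'E'
def cans(im,d,T,K,guess,dz=0):
    """lid circle at z .064 and black sleeve near each guess"""
    W=world(d,T,K); im=im.astype(int)
    for g in guess:
        r=np.hypot(W[...,0]-g[0],W[...,1]-g[1])
        m=(r<.05)&(abs(W[...,2]-.064-dz)<.004)
        p=W[m]
        if len(p)<50: print(g,"no lid",len(p)); continue
        cs,_=cv2.findContours(m.astype(np.uint8),cv2.RETR_EXTERNAL,cv2.CHAIN_APPROX_NONE)
        c=max(cs,key=cv2.contourArea);q=ray(c[:,0],.064+dz,T,K)[:,:2].astype(np.float32)
        (cc,rad)=cv2.minEnclosingCircle(q);e=cv2.fitEllipse(q)
        m=(r<.13)&(im.max(2)<50)&(W[...,2]>.025+dz)&(W[...,2]<.14+dz)&(r>.02)
        m=cv2.morphologyEx(m.astype(np.uint8),cv2.MORPH_OPEN,np.ones((2,2)))
        n,l,s_,_=cv2.connectedComponentsWithStats(m)
        print("can",np.round(cc,4),round(rad,4),np.round(e[0],4),np.round(e[1],4))
        for k in range(1,n):
            if s_[k,4]<40: continue
            P=W[l==k]; mu=P.mean(0); v=np.linalg.svd(P-mu,full_matrices=False)[2][0]; pr=(P-mu)@v
            print("  sleeve",s_[k,4],mu.round(4),"ztop",P[:,2].max().round(4),"mid",(mu+v*(pr.max()+pr.min())/2).round(4),"len",np.ptp(pr).round(3),"axis deg",np.degrees(np.arctan2(v[1],v[0])).round(1),"from can: dir",np.degrees(np.arctan2(mu[1]-e[0][1],mu[0]-e[0][0])).round(1),np.hypot(*(mu[:2]-e[0])).round(4))
E
python3 - <<'E'
from h import *
s=st();print(s["q"])
a=shot("wrist","w6");np.savez("w6.npz",im=a[0],d=a[1],T=a[2],K=a[3])
cans(*a,[(.449,.227),(.627,.225),(.53,.39)])
E
```

```text
t 13.1 pos [0.5201 0.339  0.3822] yaw(ty-90) -88.38 tz [ 0.0011  0.0046 -1.    ] F [ 0.7 -0.3 -0.6] w 0.992
[0.53576437 0.10863743 1.55323882 0.00343478 1.4764025  0.50712976]
can [0.4668 0.2265] 0.0315 [0.4666 0.2264] [0.0602 0.0606]
  sleeve 227 [0.3964 0.2451 0.0568] ztop 0.0619 mid [0.3901 0.225  0.0482] len 0.09 axis deg 72.8 from can: dir 165.1 0.0726Traceback (most recent call last):
  File "<stdin>", line 4, in <module>
  File "h.py", line 63, in cans
    P=W[l==k]; mu=P.mean(0); v=np.linalg.svd(P-mu,full_matrices=False)[2][0]; pr=(P-mu)@v
                               ~~~~~~~~~~~~~^^^^^^^^^^^^^^^^^^^^^^^^^^
    u, s, vh = gufunc(a, signature=signature)
               ~~~~~~^^^^^^^^^^^^^^^^^^^^^^^^
    raise LinAlgError("SVD did not converge")
numpy.linalg.LinAlgError: SVD did not converge
```

View pics/w6.png

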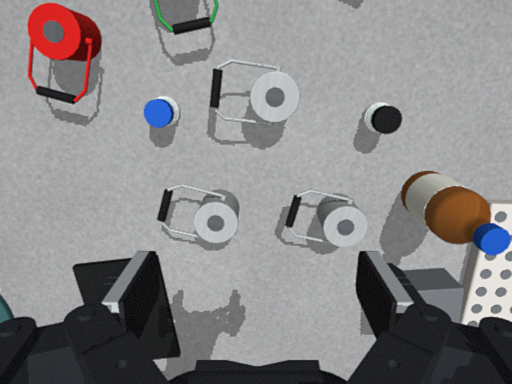

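```bash
sed -i 's/P=W\[l==k\];/P=W[(l==k)\&(W[...,2]>.02)\&(r<.14)];/; s/m=cv2.morphologyEx(m.astype(np.uint8),cv2.MORPH_OPEN,np.ones((2,2)))/m=cv2.morphologyEx(m.astype(np.uint8),cv2.MORPH_OPEN,np.ones((3,3)))/' h.py
python3 - <<'E'
from h import *
z=np.load("w6.npz")
cans(z["im"],z["d"],z["T"],z["K"],[(.467,.226),(.627,.225),(.53,.39)])
E
```

```text
can [0.4668 0.2265] 0.0315 [0.4666 0.2264] [0.0602 0.0606]
  sleeve 221 [0.3955 0.2468 0.0588] ztop 0.0619 mid [0.3954 0.2467 0.0588] len 0.045 axis deg -106.6 from can: dir 164.0 0.074
  sleeve 201 [0.5724 0.2427 0.0559] ztop 0.059 mid [0.5724 0.2425 0.0559] len 0.044 axis deg -103.5 from can: dir 8.8 0.1071
can [0.6456 0.2256] 0.0312 [0.6456 0.2254] [0.0601 0.0607]
  sleeve 201 [0.5724 0.2427 0.0559] ztop 0.059 mid [0.5724 0.2425 0.0559] len 0.044 axis deg -103.5 from can: dir 166.6 0.0753
can [0.5406 0.3963] 0.031 [0.5405 0.3963] [0.0601 0.0605]
  sleeve 212 [0.4453 0.4776 0.0489] ztop 0.0514 mid [0.444  0.4772 0.0489] len 0.031 axis deg -163.6 from can: dir 139.5 0.1251
  sleeve 296 [0.4677 0.4048 0.0634] ztop 0.0671 mid [0.4677 0.4047 0.0634] len 0.044 axis deg 83.3 from can: dir 173.3 0.0733
```

Emit:
step_arm(
  motion=[
    [[0.042,-0.04,-0.03,-0.04,0,0,-6],[0.042,-0.08,-0.06,-0.08,0,0,-12],[0.042,-0.11,-0.085,-0.12,0,0,-18],[0.042,-0.1247,-0.0918,-0.16,0,0,-18],[0.042,-0.1247,-0.0918,-0.21,0,0,-18],[0.042,-0.1247,-0.0918,-0.25,0,0,-18],[0.042,-0.1247,-0.0918,-0.25,0,0,-18],[0.042,-0.1247,-0.0918,-0.25,0,0,-18]],
  ],
  newtons=60,
)

```text
time: 14.15
tool_pos: [0.3964, 0.2479, 0.1336]
tcp_rot: [-2.514, -1.882, -0.01]
wrist_force: [-0.1, 0.2, 0.4]
width: 0.489
```

```bash
python3 - <<'E'
from h import *
s=st();M=R.from_rotvec(s["tcp_rot"]).as_matrix()
a=shot("wrist","w7")
cans(*a,[(.467,.226)])
print("ty angle",np.degrees(np.arctan2(M[1,1],M[0,1])))
E
```

```text
t 14.15 pos [0.3964 0.2479 0.1336] yaw(ty-90) -106.37 tz [ 0.0041  0.005  -1.    ] F [-0.1  0.2  0.4] w 0.489
can [0.4651 0.2271] 0.0312 [0.4651 0.2269] [0.0603 0.0611]
  sleeve 1221 [0.3949 0.2481 0.0584] ztop 0.061 mid [0.3945 0.2468 0.0584] len 0.046 axis deg -106.0 from can: dir 163.2 0.0734
  sleeve 497 [0.3772 0.2581 0.1286] ztop 0.1399 mid [0.3772 0.258  0.1279] len 0.027 axis deg 75.8 from can: dir 160.4 0.0933
  sleeve 522 [0.4174 0.245  0.1278] ztop 0.14 mid [0.4172 0.2446 0.1264] len 0.031 axis deg 73.6 from can: dir 159.2 0.0511
  sleeve 99 [0.3679 0.2645 0.1246] ztop 0.1294 mid [0.3679 0.2645 0.1244] len 0.01 axis deg -53.8 from can: dir 158.9 0.1043
  sleeve 103 [0.4288 0.2466 0.1243] ztop 0.1292 mid [0.4288 0.2466 0.1238] len 0.011 axis deg 8.6 from can: dir 151.5 0.0413
  sleeve 43 [0.3676 0.2645 0.1313] ztop 0.1333 mid [0.3677 0.2645 0.1314] len 0.004 axis deg -16.8 from can: dir 158.9 0.1046
  sleeve 43 [0.4289 0.2465 0.1315] ztop 0.1338 mid [0.4292 0.2464 0.1314] len 0.006 axis deg -24.0 from can: dir 151.5 0.0412
  sleeve 87 [0.3677 0.2643 0.1364] ztop 0.14 mid [0.3676 0.2643 0.136 ] len 0.008 axis deg 8.1 from can: dir 159.0 0.1044
  sleeve 83 [0.4291 0.2464 0.1366] ztop 0.14 mid [0.4291 0.2463 0.136 ] len 0.008 axis deg -58.7 from can: dir 151.6 0.041
ty angle -16.366778163716926
```

Emit:
step_arm(
  motion=[
    [[0.042,-0.002,-0.001,-0.04,0,0,0],[0.042,-0.002,-0.001,-0.07,0,0,0],[0.042,-0.002,-0.001,-0.0755,0,0,0],[0.042,-0.002,-0.001,-0.0755,0,0,0],[0.0,-0.002,-0.001,-0.0755,0,0,0],[0.0,-0.002,-0.001,-0.0755,0,0,0],[0.0,-0.002,-0.001,-0.0755,0,0,0],[0.0,-0.002,-0.001,-0.0755,0,0,0]],
  ],
)

```text
time: 15.2
tool_pos: [0.395, 0.2476, 0.0591]
tcp_rot: [-2.514, -1.882, -0.013]
wrist_force: [-2.3, 2.0, 0.0]
width: 0.116
```

```bash
python3 - <<'E'
from h import *
s=st()
# arc: from angle th0 to 90deg around pivot
p=np.array([.4655,.2268]);u=(s["tool_pos"][:2]-p);print(np.hypot(*u));h0=np.hypot(*u);u=u/h0
z0=s["tool_pos"][2]-.003-.045; L=np.hypot(h0,z0);a0=np.arctan2(z0,h0);print("L",L,np.degrees(a0))
for a in np.radians([15,27,39,51,63,75,84,90]):
    print((np.r_[u*L*np.cos(a),.048+L*np.sin(a)]-np.r_[s["tool_pos"][:2]-p,s["tool_pos"][2]]).round(4).tolist())
E
```

```text
t 15.2 pos [0.395  0.2476 0.0591] yaw(ty-90) -106.36 tz [ 0.0058  0.0066 -1.    ] F [-2.3  2.   0. ] w 0.116
0.07353421161140972
L 0.0743712675262352 8.604397235672169
[0.0016, -0.0005, 0.0081]
[0.007, -0.0021, 0.0226]
[0.0151, -0.0045, 0.0357]
[0.0256, -0.0076, 0.0467]
[0.0381, -0.0113, 0.0551]
[0.0521, -0.0154, 0.0607]
[0.0631, -0.0186, 0.0628]
[0.0705, -0.0208, 0.0632]
```

Emit:
step_arm(
  motion=[
    [[0.0,0.0016,-0.0005,0.008,0,0,0],[0.0,0.007,-0.002,0.0226,0,0,0],[0.0,0.015,-0.0045,0.0358,0,0,0],[0.0,0.0256,-0.0076,0.047,0,0,0],[0.0,0.038,-0.0113,0.0555,0,0,0],[0.0,0.052,-0.0154,0.061,0,0,0],[0.0,0.063,-0.0186,0.0632,0,0,0],[0.0,0.0705,-0.0208,0.0635,0,0,0]],
  ],
)

```text
time: 16.2
tool_pos: [0.4674, 0.2265, 0.1235]
tcp_rot: [-2.515, -1.882, -0.017]
wrist_force: [-0.4, 0.8, 0.8]
width: 0.115
```

Emit:
step_arm(
  motion=[
    [[0.0,0,0,0,0,0,0],[0.0,0,0,0.01,0,0,0],[0.0,0,0,0.03,0,0,0],[0.0,0,0,0.06,0,0,0],[0.0,0,0,0.1,0,0,0],[0.0,0,0,0.14,0,0,0],[0.0,0,0,0.15,0,0,0],[0.0,0,0,0.15,0,0,0]],
  ],
)

```text
time: 17.2
tool_pos: [0.4666, 0.2263, 0.2726]
tcp_rot: [-2.515, -1.882, -0.015]
wrist_force: [-0.4, 0.5, -6.6]
width: 0.112
```

```bash
python3 - <<'E'
from h import *
s=st()
a=shot("wrist","w8")
E
```

```text
t 17.2 pos [0.4666 0.2263 0.2726] yaw(ty-90) -106.39 tz [ 0.0069  0.0064 -1.    ] F [-0.4  0.5 -6.6] w 0.112
```

View pics/w8.png

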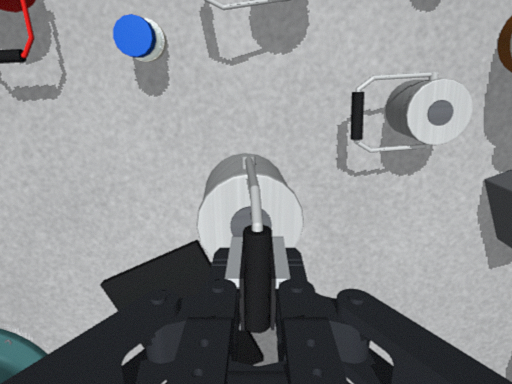

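Emit:
step_arm(
  motion=[
    [[0.0,0.003,-0.012,0.003,0,0,0],[0.0,0.009,-0.037,0.01,0,0,0],[0.0,0.017,-0.07,0.01,0,0,0],[0.0,0.027,-0.11,0.01,0,0,0],[0.0,0.038,-0.155,0.01,0,0,0],[0.0,0.049,-0.2,0.01,0,0,0],[0.0,0.06,-0.245,0.01,0,0,0],[0.0,0.071,-0.29,0.01,0,0,0]],
  ],
)

```text
time: 18.25
tool_pos: [0.536, -0.0662, 0.2794]
tcp_rot: [-2.513, -1.879, -0.007]
wrist_force: [2.1, 0.9, -5.7]
width: 0.116
```

Emit:
step_arm(
  motion=[
    [[0.0,0.012,-0.045,0,0,0,0],[0.0,0.022,-0.085,0,0,0,0],[0.0,0.03,-0.115,0,0,0,0],[0.0,0.034,-0.133,0,0,0,0],[0.0,0.036,-0.141,0,0,0,0],[0.0,0.036,-0.141,0,0,0,0],[0.0,0.036,-0.141,0,0,0,0],[0.0,0.036,-0.141,0,0,0,0]],
  ],
)

```text
time: 19.25
tool_pos: [0.5718, -0.2062, 0.2795]
tcp_rot: [-2.512, -1.881, -0.007]
wrist_force: [0.1, 0.6, -6.1]
width: 0.115
```

```bash
cat >> h.py <<'E'
C0=np.array([.531,-.2563]);_y=np.radians(4.15)
def pocket(i): 
    sx,sy=[(-1,-1),(-1,1),(1,-1),(1,1)][i]; return C0+.045*np.array([sx*np.cos(_y)-sy*np.sin(_y),sx*np.sin(_y)+sy*np.cos(_y)])
def held(im,d,T,K,s):
    "lid centre of the held can: pixels near the hanging lid height"
    W=world(d,T,K); zt=s["tool_pos"][2]-.003-.056
    r=np.hypot(W[...,0]-s["tool_pos"][0],W[...,1]-s["tool_pos"][1])
    m=(r<.045)&(abs(W[...,2]-zt)<.006)&(im.min(2)>110)
    p=W[m]; print("lid px",len(p),"z",p[:,2].mean().round(4)); 
    A=np.c_[2*p[:,:2],np.ones(len(p))]
    cs,_=cv2.findContours(m.astype(np.uint8),cv2.RETR_EXTERNAL,cv2.CHAIN_APPROX_NONE)
    c=max(cs,key=cv2.contourArea); q=ray(c[:,0],p[:,2].mean(),T,K)[:,:2].astype(np.float32)
    print("lid circle",cv2.minEnclosingCircle(q))
    pl=np.linalg.lstsq(np.c_[p[:,:2]-s["tool_pos"][:2],np.ones(len(p))],p[:,2],rcond=None)[0];print("tilt",np.degrees(pl[:2]).round(1))
E
python3 - <<'E'
from h import *
s=st(); a=shot("wrist","w9"); held(*a,s); print(pocket(3),pocket(3)-s["tool_pos"][:2])
E
```

```text
t 19.25 pos [ 0.5718 -0.2062  0.2795] yaw(ty-90) -106.35 tz [ 0.0013  0.0058 -1.    ] F [ 0.1  0.6 -6.1] w 0.115
lid px 4639 z 0.2164
lid circle ((0.558095395565033, -0.19729018211364746), 0.026398207992315292)
tilt [-1.7  0.6]
[ 0.57262546 -0.20816144] [ 0.00077991 -0.00195947]
```

Emit:
step_arm(
  motion=[
    [[0.0,0.001,-0.002,-0.02,0,0,0],[0.0,0.001,-0.002,-0.045,0,0,0],[0.0,0.001,-0.002,-0.065,0,0,0],[0.0,0.001,-0.002,-0.08,0,0,0],[0.0,0.001,-0.002,-0.09,0,0,0],[0.0,0.001,-0.002,-0.097,0,0,0],[0.0,0.001,-0.002,-0.102,0,0,0],[0.0,0.001,-0.002,-0.102,0,0,0]],
  ],
)

```text
time: 20.3
tool_pos: [0.573, -0.2084, 0.1776]
tcp_rot: [-2.512, -1.881, -0.007]
wrist_force: [-0.7, 1.3, -6.4]
width: 0.114
```

Emit:
step_arm(
  motion=[
    [[0.0,0,0,-0.002,0,0,0],[0.0,0,0,-0.004,0,0,0],[0.0,0,0,-0.006,0,0,0],[0.0,0,0,-0.007,0,0,0],[0.0,0,0,-0.007,0,0,0],[0.0,0,0,-0.007,0,0,0],[0.0,0,0,-0.007,0,0,0],[0.0,0,0,-0.007,0,0,0]],
  ],
)

```text
time: 21.3
tool_pos: [0.5733, -0.2085, 0.171]
tcp_rot: [-2.512, -1.881, -0.008]
wrist_force: [-0.2, -0.6, -2.6]
width: 0.114
```

```bash
python3 - <<'E'
from h import *
s=st(); a=shot("wrist","w10"); held(*a,s)
E
```

```text
t 21.3 pos [ 0.5733 -0.2085  0.171 ] yaw(ty-90) -106.35 tz [ 0.0023  0.0053 -1.    ] F [-0.2 -0.6 -2.6] w 0.114
lid px 4709 z 0.1078
lid circle ((0.5606139302253723, -0.19994902610778809), 0.026618024334311485)
tilt [0.  0.1]
```

Emit:
step_arm(
  motion=[
    [[0.0,0,0,-0.0015,0,0,0],[0.0,0,0,-0.0015,0,0,0],[0.02,0,0,-0.0015,0,0,0],[0.034,0,0,-0.0015,0,0,0],[0.034,0,0,-0.0015,0,0,0],[0.034,0,0,0.01,0,0,0],[0.034,0,0,0.04,0,0,0],[0.034,0,0,0.09,0,0,0]],
  ],
)

```text
time: 22.35
tool_pos: [0.572, -0.208, 0.2602]
tcp_rot: [-2.509, -1.879, -0.004]
wrist_force: [0.4, -0.2, 0.5]
width: 0.399
```

Emit:
step_arm(
  motion=[
    [[0.034,0,0.02,0.05,0,0,0],[0.06,0,0.06,0.1,0,0,0],[0.06,0,0.1,0.12,0,0,0],[0.06,0,0.12,0.12,0,0,0],[0.06,0,0.12,0.12,0,0,0],[0.06,0,0.12,0.12,0,0,0],[0.06,0,0.12,0.12,0,0,0],[0.06,0,0.12,0.12,0,0,0]],
  ],
)

```text
time: 23.35
tool_pos: [0.5718, -0.0889, 0.3793]
tcp_rot: [-2.51, -1.877, -0.003]
wrist_force: [0.2, 0.6, 0.2]
width: 0.702
```

```bash
python3 - <<'E'
from h import *
s=st(); a=shot("wrist","w11"); cans(*a,[pocket(3)],dz=.045);plate(*a,zt=.06)
b=shot("top","t2");np.savez("t2.npz",im=b[0],d=b[1],T=b[2],K=b[3])
cans(*b,[(.467,.226),(.6456,.2254),(.5405,.3963)])
E
```

```text
t 23.35 pos [ 0.5718 -0.0889  0.3793] yaw(ty-90) -106.43 tz [-0.0033  0.0071 -1.    ] F [0.2 0.6 0.2] w 0.702
can [ 0.5697 -0.2112] 0.034 [ 0.5607 -0.2068] [0.0338 0.0667]
rect ((0.5304217338562012, -0.23524950444698334), (0.18920359015464783, 0.14956244826316833), 4.182903289794922)
hole [ 0.484  -0.2135] [0.073  0.0734]
hole [ 0.5262 -0.177 ] [0.0185 0.0233]
(0.467, 0.226) no lid 0
can [0.6461 0.2252] 0.031 [0.6453 0.2247] [0.0558 0.0571]
can [0.5408 0.3967] 0.0309 [0.5413 0.396 ] [0.0549 0.0578]
```

View pics/w11.png

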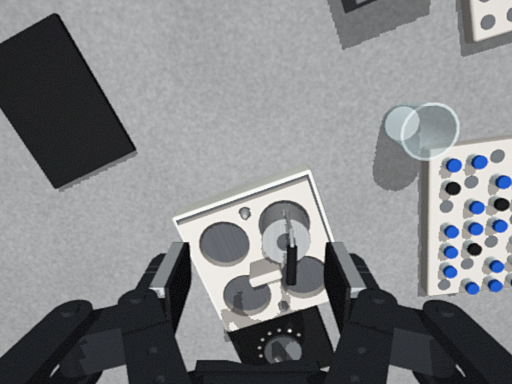

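Emit:
step_arm(
  motion=[
    [[0.042,0,0.05,0,0,0,3],[0.042,0,0.11,0,0,0,3],[0.042,0,0.17,-0.02,0,0,3],[0.042,0,0.23,-0.07,0,0,3],[0.042,0,0.28,-0.12,0,0,3],[0.042,0.001,0.325,-0.17,0,0,3],[0.042,0.001,0.332,-0.22,0,0,3],[0.042,0.001,0.332,-0.248,0,0,3]],
  ],
)

```text
time: 24.45
tool_pos: [0.5716, 0.2446, 0.1288]
tcp_rot: [-2.457, -1.944, 0.0]
wrist_force: [-0.1, -0.3, 0.9]
width: 0.493
```

```bash
sed -i 's/if s_\[k,4\]<40: continue/if s_[k,4]<150: continue/' h.py; python3 - <<'E'
from h import *
s=st(); a=shot("wrist","w12"); cans(*a,[(.6456,.2254)])
E
```

```text
t 24.45 pos [0.5716 0.2446 0.1288] yaw(ty-90) -103.3 tz [-0.0053  0.0062 -1.    ] F [-0.1 -0.3  0.9] w 0.493
can [0.6453 0.2258] 0.0312 [0.6453 0.2258] [0.0603 0.0612]
  sleeve 1254 [0.5737 0.2433 0.0558] ztop 0.0586 mid [0.5735 0.2421 0.0558] len 0.045 axis deg -103.4 from can: dir 166.3 0.0737
  sleeve 643 [0.5518 0.2536 0.1268] ztop 0.14 mid [0.5518 0.2535 0.1247] len 0.031 axis deg 69.1 from can: dir 163.4 0.0975
  sleeve 659 [0.5926 0.2426 0.1255] ztop 0.1399 mid [0.5926 0.2424 0.1239] len 0.033 axis deg 72.1 from can: dir 162.4 0.0553
  sleeve 171 [0.542  0.2596 0.1343] ztop 0.1396 mid [0.542  0.2596 0.1336] len 0.012 axis deg 65.3 from can: dir 161.9 0.1087
  sleeve 165 [0.6043 0.2449 0.1337] ztop 0.1391 mid [0.6043 0.2449 0.1334] len 0.011 axis deg 32.3 from can: dir 155.1 0.0452
```

Emit:
step_arm(
  motion=[
    [[0.042,0.0015,-0.002,-0.04,0,0,0],[0.042,0.0015,-0.002,-0.068,0,0,0],[0.042,0.0015,-0.002,-0.0745,0,0,0],[0.042,0.0015,-0.002,-0.0745,0,0,0],[0.0,0.0015,-0.002,-0.0745,0,0,0],[0.0,0.0015,-0.002,-0.0745,0,0,0],[0.0,0.0015,-0.002,-0.0745,0,0,0],[0.0,0.0015,-0.002,-0.0745,0,0,0]],
  ],
)

```text
time: 25.5
tool_pos: [0.5706, 0.2414, 0.0492]
tcp_rot: [-2.456, -1.942, 0.01]
wrist_force: [2.2, 0.5, 0.2]
width: 0.116
```

```bash
cat >> h.py <<'E'
def arc(can,zs,dirdeg):
    "relative arc from sleeve height zs to upright; sleeve stays fixed in the tool"
    s=st(); u=np.r_[np.cos(np.radians(dirdeg)),np.sin(np.radians(dirdeg))]; L=.075
    a0=np.arcsin((zs-.045)/L); print("a0",np.degrees(a0),"grip err",s["tool_pos"][:2]-(np.array(can)+u*L*np.cos(a0)))
    for a in np.linspace(a0,np.pi/2,9)[1:]:
        print(np.r_[u*L*(np.cos(a)-np.cos(a0)),L*(np.sin(a)-np.sin(a0))].round(4).tolist())
E
python3 - <<'E'
from h import *
arc((.6455,.2257),.0527,166.5)
E
```

```text
t 25.5 pos [0.5706 0.2414 0.0492] yaw(ty-90) -103.32 tz [-0.0117  0.004  -0.9999] F [2.2 0.5 0.2] w 0.116
a0 5.892749814901068 grip err [-0.00234777 -0.00168983]
[0.0026, -0.0006, 0.0135]
[0.0075, -0.0018, 0.0263]
[0.0146, -0.0035, 0.0379]
[0.0237, -0.0057, 0.048]
[0.0344, -0.0083, 0.0562]
[0.0464, -0.0111, 0.0623]
[0.0592, -0.0142, 0.066]
[0.0725, -0.0174, 0.0673]
```

Emit:
step_arm(
  motion=[
    [[0.0,0.0026,-0.0006,0.0135,0,0,0],[0.0,0.0075,-0.0018,0.0263,0,0,0],[0.0,0.0146,-0.0035,0.038,0,0,0],[0.0,0.0237,-0.0057,0.048,0,0,0],[0.0,0.035,-0.0083,0.0563,0,0,0],[0.0,0.047,-0.0111,0.0625,0,0,0],[0.0,0.06,-0.0142,0.0663,0,0,0],[0.0,0.0735,-0.017,0.0676,0,0,0]],
  ],
)

```text
time: 26.5
tool_pos: [0.646, 0.224, 0.1173]
tcp_rot: [-2.457, -1.943, 0.008]
wrist_force: [-0.0, 0.1, 0.5]
width: 0.121
```

Emit:
step_arm(
  motion=[
    [[0.0,0,0,0,0,0,0],[0.0,0,0,0.01,0,0,0],[0.0,0,0,0.03,0,0,0],[0.0,0,0,0.06,0,0,0],[0.0,0,0,0.11,0,0,0],[0.0,0,0,0.16,0,0,0],[0.0,0,0,0.19,0,0,0],[0.0,0,0,0.19,0,0,0]],
  ],
)

```text
time: 27.5
tool_pos: [0.6471, 0.2249, 0.3124]
tcp_rot: [-2.459, -1.945, -0.004]
wrist_force: [-0.1, -0.5, -4.7]
width: 0.116
```

```bash
python3 - <<'E'
from h import *
s=st(); a=shot("wrist","w13"); held(*a,s); print(pocket(1),pocket(1)-s["tool_pos"][:2])
E
```

```text
t 27.5 pos [0.6471 0.2249 0.3124] yaw(ty-90) -103.3 tz [-0.0023  0.0066 -1.    ] F [-0.1 -0.5 -4.7] w 0.116
lid px 3528 z 0.2531
lid circle ((0.6606205701828003, 0.23054386675357819), 0.026747388765215874)
tilt [-9.1  3.2]
[ 0.48286144 -0.21467454] [-0.16427921 -0.43954216]
```

Emit:
step_arm(
  motion=[
    [[0.0,-0.005,-0.012,0.005,0,0,0],[0.0,-0.014,-0.037,0.02,0,0,0],[0.0,-0.026,-0.07,0.02,0,0,0],[0.0,-0.041,-0.11,0.02,0,0,0],[0.0,-0.058,-0.155,0.02,0,0,0],[0.0,-0.075,-0.2,0.02,0,0,0],[0.0,-0.092,-0.245,0.02,0,0,0],[0.0,-0.108,-0.29,0.02,0,0,0]],
  ],
)

```text
time: 28.55
tool_pos: [0.5357, -0.0683, 0.3293]
tcp_rot: [-2.458, -1.943, 0.005]
wrist_force: [-0.1, 0.4, -4.2]
width: 0.12
```

Emit:
step_arm(
  motion=[
    [[0.0,-0.015,-0.045,0,0,0,0],[0.0,-0.03,-0.085,0,0,0,0],[0.0,-0.042,-0.115,0,0,0,0],[0.0,-0.049,-0.133,0,0,0,0],[0.0,-0.053,-0.143,0,0,0,0],[0.0,-0.053,-0.143,0,0,0,0],[0.0,-0.053,-0.143,0,0,0,0],[0.0,-0.053,-0.143,0,0,0,0]],
  ],
)

```text
time: 29.55
tool_pos: [0.4831, -0.2104, 0.3292]
tcp_rot: [-2.457, -1.945, 0.005]
wrist_force: [0.4, 1.9, -4.4]
width: 0.118
```

```bash
python3 - <<'E'
from h import *
s=st(); a=shot("wrist","w14"); held(*a,s); print(pocket(1),pocket(1)-s["tool_pos"][:2])
E
```

```text
t 29.55 pos [ 0.4831 -0.2104  0.3292] yaw(ty-90) -103.27 tz [-0.0078  0.0045 -1.    ] F [ 0.4  1.9 -4.4] w 0.118
lid px 4150 z 0.2712
lid circle ((0.49878060817718506, -0.20746617019176483), 0.028073718771338463)
tilt [-8.9  1.3]
[ 0.48286144 -0.21467454] [-0.00026521 -0.00425516]
```

Emit:
step_arm(
  motion=[
    [[0.0,0.002,-0.004,-0.03,0,0,0],[0.0,0.002,-0.004,-0.065,0,0,0],[0.0,0.002,-0.004,-0.095,0,0,0],[0.0,0.002,-0.004,-0.12,0,0,0],[0.0,0.002,-0.004,-0.135,0,0,0],[0.0,0.002,-0.004,-0.145,0,0,0],[0.0,0.002,-0.004,-0.15,0,0,0],[0.0,0.002,-0.004,-0.15,0,0,0]],
  ],
)

```text
time: 30.6
tool_pos: [0.4854, -0.2146, 0.1795]
tcp_rot: [-2.457, -1.945, 0.005]
wrist_force: [-0.3, -0.7, -4.0]
width: 0.12
```

Emit:
step_arm(
  motion=[
    [[0.0,0,0,-0.002,0,0,0],[0.0,0,0,-0.004,0,0,0],[0.0,0,0,-0.006,0,0,0],[0.0,0,0,-0.008,0,0,0],[0.0,0,0,-0.01,0,0,0],[0.0,0,0,-0.011,0,0,0],[0.0,0,0,-0.011,0,0,0],[0.0,0,0,-0.011,0,0,0]],
  ],
)

```text
time: 31.6
tool_pos: [0.4855, -0.2146, 0.1686]
tcp_rot: [-2.457, -1.945, 0.005]
wrist_force: [0.6, -0.8, -3.5]
width: 0.118
```

```bash
python3 - <<'E'
from h import *
s=st(); a=shot("wrist","w15"); held(*a,s)
cans(*a,[s["tool_pos"][:2]+[.004,0]],dz=.045)
E
```

```text
t 31.6 pos [ 0.4855 -0.2146  0.1686] yaw(ty-90) -103.27 tz [-0.0071  0.0041 -1.    ] F [ 0.6 -0.8 -3.5] w 0.118
lid px 4218 z 0.1109
lid circle ((0.5011671781539917, -0.21158309280872345), 0.028035787865519524)
tilt [-8.7  1.2]
can [ 0.5011 -0.2124] 0.0283 [ 0.5052 -0.2113] [0.0274 0.0516]
  sleeve 3902 [ 0.5714 -0.208   0.1676] ztop 0.1716 mid [ 0.5704 -0.2112  0.1676] len 0.05 axis deg -106.6 from can: dir 2.9 0.0663
  sleeve 404 [ 0.49   -0.1927  0.1717] ztop 0.1757 mid [ 0.4901 -0.1927  0.1717] len 0.012 axis deg -6.8 from can: dir 129.2 0.0241
```

View pics/w15.png

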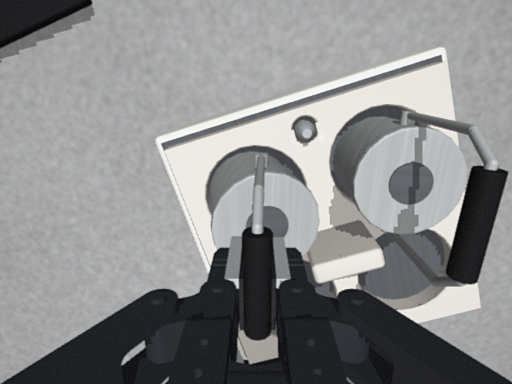

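Emit:
step_arm(
  motion=[
    [[0.0,0,0,-0.002,0,0,0],[0.0,0,0,-0.0035,0,0,0],[0.0,0,0,-0.005,0,0,0],[0.0,0.003,-0.001,-0.0055,0,0,0],[0.0,0.006,-0.0015,-0.0055,0,0,0],[0.0,0.009,-0.002,-0.0055,0,0,0],[0.0,0.009,-0.002,-0.0055,0,0,0],[0.0,0.009,-0.002,-0.0055,0,0,0]],
  ],
)

```text
time: 32.65
tool_pos: [0.4948, -0.2168, 0.1636]
tcp_rot: [-2.458, -1.946, 0.004]
wrist_force: [-1.6, 0.4, 1.3]
width: 0.115
```

```bash
python3 - <<'E'
from h import *
s=st(); a=shot("wrist","w16"); held(*a,s)
E
```

```text
t 32.65 pos [ 0.4948 -0.2168  0.1636] yaw(ty-90) -103.27 tz [-0.0066  0.0037 -1.    ] F [-1.6  0.4  1.3] w 0.115
lid px 5063 z 0.1086
lid circle ((0.4749297499656677, -0.2087118923664093), 0.030516242608428)
tilt [-3.1  1.3]
```

View pics/w16.png

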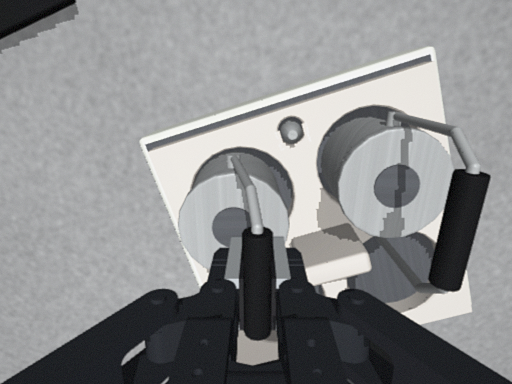

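Emit:
step_arm(
  motion=[
    [[0.0,-0.003,0.001,0.001,0,0,0],[0.0,-0.006,0.002,0.001,0,0,0],[0.0,-0.009,0.002,0.001,0,0,0],[0.0,-0.0125,0.003,0.001,0,0,0],[0.0,-0.0125,0.003,0.001,0,0,0],[0.0,-0.0125,0.003,0.001,0,0,0],[0.0,-0.0125,0.003,0.001,0,0,0],[0.0,-0.0125,0.003,0.001,0,0,0]],
  ],
)

```text
time: 33.7
tool_pos: [0.4821, -0.2138, 0.1644]
tcp_rot: [-2.457, -1.945, 0.005]
wrist_force: [-0.6, -0.4, -4.3]
width: 0.117
```

```bash
cat >> h.py <<'E'
from scipy.optimize import least_squares
def lidfit(im,d,T,K,s,zc=None,c0=None):
    "circle of radius 31 mm on outer lid-height contour points, robust"
    W=world(d,T,K); c0=s["tool_pos"][:2] if c0 is None else np.array(c0); zc=zc or s["tool_pos"][2]-.059
    r=np.hypot(W[...,0]-c0[0],W[...,1]-c0[1])
    m=(r<.05)&(abs(W[...,2]-zc)<.006)&(im.min(2)>70)
    cs,_=cv2.findContours(m.astype(np.uint8),cv2.RETR_EXTERNAL,cv2.CHAIN_APPROX_NONE)
    c=max(cs,key=cv2.contourArea)[:,0]; q=W[c[:,1],c[:,0]]; q=q[~np.isnan(q).any(1)]
    best=min((least_squares(lambda p:np.hypot(*(q[:,:2]-p).T)-.031,c0+np.array(o),loss="cauchy",f_scale=.0008) for o in [(0,0),(.01,0),(-.01,0),(0,.01),(0,-.01)]),key=lambda o:o.cost)
    e=abs(np.hypot(*(q[:,:2]-best.x).T)-.031); print("lidfit",best.x.round(4),"inliers",(e<.001).sum(),len(q))
E
python3 - <<'E'
from h import *
s=st(); a=shot("wrist","w17"); held(*a,s); lidfit(*a,s); lidfit(*a,s,zc=.109,c0=pocket(3)); print(pocket(3))
E
```

```text
t 33.7 pos [ 0.4821 -0.2138  0.1644] yaw(ty-90) -103.27 tz [-0.007   0.0039 -1.    ] F [-0.6 -0.4 -4.3] w 0.117
lid px 5196 z 0.108
lid circle ((0.4974172115325928, -0.20938995480537415), 0.02721414528787136)
tilt [-0.9 -0.8]
lidfit [ 0.4821 -0.2133] inliers 109 211
lidfit [ 0.5714 -0.2101] inliers 312 373
[ 0.57262546 -0.20816144]
```

Emit:
step_arm(
  motion=[
    [[0.0,0,0,-0.0015,0,0,0],[0.0,0,0,-0.0025,0,0,0],[0.0,0,0,-0.0025,0,0,0],[0.02,0,0,-0.0025,0,0,0],[0.034,0,0,-0.0025,0,0,0],[0.034,0,0,-0.0025,0,0,0],[0.034,0,0,0.03,0,0,0],[0.034,0,0,0.08,0,0,0]],
  ],
)

```text
time: 34.75
tool_pos: [0.4805, -0.213, 0.2427]
tcp_rot: [-2.454, -1.942, 0.009]
wrist_force: [0.6, 0.0, 0.0]
width: 0.399
```

Emit:
step_arm(
  motion=[
    [[0.034,0,0.02,0.05,0,0,0],[0.06,0,0.06,0.1,0,0,0],[0.06,0,0.1,0.13,0,0,0],[0.06,0,0.12,0.13,0,0,0],[0.06,0,0.12,0.13,0,0,0],[0.06,0,0.12,0.13,0,0,0],[0.06,0,0.12,0.13,0,0,0],[0.06,0,0.12,0.13,0,0,0]],
  ],
)

```text
time: 35.75
tool_pos: [0.4803, -0.0937, 0.3721]
tcp_rot: [-2.454, -1.94, 0.01]
wrist_force: [0.1, -0.1, -0.2]
width: 0.706
```

```bash
cat >> h.py <<'E'
def check(a,s,ps):
    for i in ps:
        c=pocket(i); lidfit(*a,s,zc=.109,c0=c)
        W=world(*a[1:]); r=np.hypot(W[...,0]-c[0],W[...,1]-c[1])
        m=(r<.05)&(W[...,2]>.15)&(W[...,2]<.18)&(a[0].max(2)<60); P=W[m]
        if len(P)>20: print("pocket",i,c.round(4),"sleeve",len(P),P.mean(0).round(4),P[:,2].max().round(4),P[:,:2].min(0).round(4),P[:,:2].max(0).round(4))
E
python3 - <<'E'
from h import *
s=st(); a=shot("wrist","w18"); check(a,s,[1,3])
b=shot("top","t3")
cans(*b,[(.5405,.3963)])
E
```

```text
t 35.75 pos [ 0.4803 -0.0937  0.3721] yaw(ty-90) -103.34 tz [-0.0131  0.0065 -0.9999] F [ 0.1 -0.1 -0.2] w 0.706
lidfit [ 0.4832 -0.213 ] inliers 64 126
pocket 1 [ 0.4829 -0.2147] sleeve 395 [ 0.4835 -0.2118  0.1685] 0.1719 [ 0.4741 -0.2356] [ 0.4933 -0.1903]
lidfit [ 0.5726 -0.21  ] inliers 70 156
pocket 3 [ 0.5726 -0.2082] sleeve 419 [ 0.5726 -0.2079  0.1682] 0.1712 [ 0.564  -0.2322] [ 0.5833 -0.1875]
can [0.5405 0.3961] 0.031 [0.5401 0.3963] [0.0551 0.0573]
```

Emit:
step_arm(
  motion=[
    [[0.042,0,0.05,0,-0.4,-0.75,6.6],[0.042,-0.002,0.11,0,-0.4,-0.75,6.6],[0.042,-0.004,0.17,0,-0.4,-0.75,6.6],[0.042,-0.006,0.23,0,-0.4,-0.75,6.6],[0.042,-0.008,0.29,0,-0.4,-0.75,6.6],[0.042,-0.01,0.35,0,-0.4,-0.75,6.6],[0.042,-0.012,0.41,0,-0.4,-0.75,6.6],[0.042,-0.013,0.46,-0.03,-0.4,-0.75,6.6]],
  ],
)

```text
time: 36.85
tool_pos: [0.4685, 0.3697, 0.3452]
tcp_rot: [2.346, 2.087, 0.009]
wrist_force: [1.0, -0.0, 0.5]
width: 0.489
```

Emit:
step_arm(
  motion=[
    [[0.042,0,0.03,-0.05,0,0,0],[0.042,0,0.04,-0.1,0,0,0],[0.042,0,0.04,-0.15,0,0,0],[0.042,0,0.04,-0.19,0,0,0],[0.042,0,0.04,-0.2,0,0,0],[0.042,0,0.04,-0.2,0,0,0],[0.042,0,0.04,-0.2,0,0,0],[0.042,0,0.04,-0.2,0,0,0]],
  ],
)

```text
time: 37.85
tool_pos: [0.4698, 0.4105, 0.1476]
tcp_rot: [2.346, 2.087, 0.016]
wrist_force: [-0.5, -1.6, -0.4]
width: 0.492
```

```bash
python3 - <<'E'
from h import *
s=st(); a=shot("wrist","w19"); cans(*a,[(.5405,.3963)])
E
```

```text
t 37.85 pos [0.4698 0.4105 0.1476] yaw(ty-90) -96.69 tz [ 0.0087  0.0052 -0.9999] F [-0.5 -1.6 -0.4] w 0.492
can [0.5396 0.3978] 0.0311 [0.5396 0.3978] [0.0604 0.0611]
  sleeve 578 [0.4489 0.4793 0.0487] ztop 0.0509 mid [0.4471 0.4785 0.0487] len 0.026 axis deg -156.8 from can: dir 138.1 0.122
  sleeve 1098 [0.4673 0.4068 0.0632] ztop 0.0663 mid [0.4671 0.4053 0.0632] len 0.045 axis deg 83.4 from can: dir 172.9 0.0729
  sleeve 175 [0.4494 0.4182 0.135 ] ztop 0.14 mid [0.4492 0.4157 0.1346] len 0.02 axis deg 85.2 from can: dir 167.3 0.0925
```

Emit:
step_arm(
  motion=[
    [[0.042,-0.003,-0.005,-0.04,0,0,0],[0.042,-0.003,-0.005,-0.07,0,0,0],[0.042,-0.003,-0.005,-0.083,0,0,0],[0.042,-0.003,-0.005,-0.083,0,0,0],[0.0,-0.003,-0.005,-0.083,0,0,0],[0.0,-0.003,-0.005,-0.083,0,0,0],[0.0,-0.003,-0.005,-0.083,0,0,0],[0.0,-0.003,-0.005,-0.083,0,0,0]],
  ],
)

```text
time: 38.9
tool_pos: [0.4672, 0.4061, 0.0651]
tcp_rot: [2.345, 2.087, 0.018]
wrist_force: [1.2, 2.2, 0.3]
width: 0.117
```

```bash
python3 - <<'E'
from h import *
arc((.5398,.3972),.0605,173)
E
```

```text
t 38.9 pos [0.4672 0.4061 0.0651] yaw(ty-90) -96.68 tz [ 0.01    0.0063 -0.9999] F [1.2 2.2 0.3] w 0.117
a0 11.927081555732576 grip err [ 2.52417399e-04 -3.78832380e-05]
[0.0037, -0.0004, 0.0122]
[0.0093, -0.0011, 0.0236]
[0.0168, -0.0021, 0.0339]
[0.0259, -0.0032, 0.0428]
[0.0364, -0.0045, 0.0499]
[0.048, -0.0059, 0.0552]
[0.0602, -0.0074, 0.0584]
[0.0728, -0.0089, 0.0595]
```

Emit:
step_arm(
  motion=[
    [[0.0,0.0037,-0.0004,0.0122,0,0,0],[0.0,0.0093,-0.0011,0.0236,0,0,0],[0.0,0.0168,-0.0021,0.034,0,0,0],[0.0,0.026,-0.0032,0.043,0,0,0],[0.0,0.0365,-0.0045,0.05,0,0,0],[0.0,0.048,-0.006,0.0554,0,0,0],[0.0,0.0605,-0.0074,0.0587,0,0,0],[0.0,0.073,-0.009,0.0597,0,0,0]],
  ],
)

```text
time: 39.9
tool_pos: [0.5426, 0.3976, 0.1267]
tcp_rot: [2.345, 2.086, 0.024]
wrist_force: [0.1, 2.2, 2.7]
width: 0.115
```

Emit:
step_arm(
  motion=[
    [[0.0,0,0,0,0,0,0],[0.0,0,0,0.01,0,0,0],[0.0,0,0,0.03,0,0,0],[0.0,0,0,0.06,0,0,0],[0.0,0,0,0.11,0,0,0],[0.0,0,0,0.16,0,0,0],[0.0,0,0,0.21,0,0,0],[0.0,0,0,0.215,0,0,0]],
  ],
)

```text
time: 40.9
tool_pos: [0.5439, 0.3989, 0.3484]
tcp_rot: [2.344, 2.086, 0.041]
wrist_force: [0.6, 2.0, -5.2]
width: 0.115
```

```bash
python3 - <<'E'
from h import *
s=st(); a=shot("wrist","w20"); held(*a,s); print(pocket(2),pocket(2)-s["tool_pos"][:2])
E
```

```text
t 40.9 pos [0.5439 0.3989 0.3484] yaw(ty-90) -96.68 tz [ 0.0222  0.0144 -0.9997] F [ 0.6  2.  -5.2] w 0.115
lid px 4222 z 0.2848
lid circle ((0.5577645897865295, 0.4047042727470398), 0.02556321956217289)
tilt [1.7 1. ]
[ 0.57913856 -0.29792546] [ 0.03518928 -0.69685346]
```

Emit:
step_arm(
  motion=[
    [[0.0,0.0,-0.012,0,-0.4,0.6,0],[0.0,0.001,-0.037,0,-0.8,1.3,0],[0.0,0.003,-0.075,0,-0.8,1.3,0],[0.0,0.005,-0.12,0,-0.8,1.3,0],[0.0,0.008,-0.17,0,-0.8,1.3,0],[0.0,0.01,-0.22,0,-0.8,1.3,0],[0.0,0.012,-0.27,0,-0.8,1.3,0],[0.0,0.015,-0.32,0,-0.8,1.3,0]],
  ],
)

```text
time: 41.95
tool_pos: [0.5564, 0.0749, 0.343]
tcp_rot: [-2.346, -2.085, 0.014]
wrist_force: [1.4, 0.7, -5.9]
width: 0.111
```

Emit:
step_arm(
  motion=[
    [[0.0,0.003,-0.05,0,0,0,0],[0.0,0.006,-0.1,0,0,0,0],[0.0,0.009,-0.15,0,0,0,0],[0.0,0.012,-0.2,0,0,0,0],[0.0,0.015,-0.25,0,0,0,0],[0.0,0.018,-0.295,0,0,0,0],[0.0,0.02,-0.33,0,0,0,0],[0.0,0.021,-0.355,0,0,0,0]],
  ],
)

```text
time: 42.95
tool_pos: [0.5753, -0.2826, 0.3406]
tcp_rot: [-2.345, -2.08, 0.017]
wrist_force: [0.1, -0.6, -5.6]
width: 0.116
```

```bash
python3 - <<'E'
from h import *
s=st(); print(pocket(2)-s["tool_pos"][:2])
E
```

```text
t 42.95 pos [ 0.5753 -0.2826  0.3406] yaw(ty-90) -96.86 tz [-0.013  -0.0021 -0.9999] F [ 0.1 -0.6 -5.6] w 0.116
[ 0.00386833 -0.01534197]
```

Tilt correction about y −0.7°; settle over the pocket and start lowering.

Emit:
step_arm(
  motion=[
    [[0.0,0.004,-0.01,0,0,-0.7,0],[0.0,0.004,-0.0153,0,0,-0.7,0],[0.0,0.004,-0.0153,-0.02,0,-0.7,0],[0.0,0.004,-0.0153,-0.06,0,-0.7,0],[0.0,0.004,-0.0153,-0.09,0,-0.7,0],[0.0,0.004,-0.0153,-0.1,0,-0.7,0],[0.0,0.004,-0.0153,-0.1,0,-0.7,0],[0.0,0.004,-0.0153,-0.1,0,-0.7,0]],
  ],
)

```text
time: 43.95
tool_pos: [0.5803, -0.298, 0.2425]
tcp_rot: [2.347, 2.082, -0.001]
wrist_force: [-0.3, -0.9, -5.8]
width: 0.115
```

```bash
python3 - <<'E'
from h import *
s=st();  a=shot("wrist","w21"); held(*a,s); lidfit(*a,s,zc=s["tool_pos"][2]-.062);print(pocket(2)-s["tool_pos"][:2]); check(a,s,[1,3])
E
```

```text
t 43.95 pos [ 0.5803 -0.298   0.2425] yaw(ty-90) -96.83 tz [ 0.0019 -0.0036 -1.    ] F [-0.3 -0.9 -5.8] w 0.115
lid px 3790 z 0.1788
lid circle ((0.5942145586013794, -0.29481983184814453), 0.026186609640717506)
tilt [ 1.8 -0.3]
lidfit [ 0.5795 -0.3001] inliers 104 204
[-0.00117754  0.00011407]
lidfit [ 0.4774 -0.2134] inliers 174 256
pocket 1 [ 0.4829 -0.2147] sleeve 2001 [ 0.4833 -0.2139  0.168 ] 0.1717 [ 0.4709 -0.2414] [ 0.4931 -0.1823]
lidfit [ 0.5712 -0.2101] inliers 123 218
pocket 3 [ 0.5726 -0.2082] sleeve 1894 [ 0.5739 -0.21    0.1685] 0.1714 [ 0.5619 -0.2336] [ 0.5847 -0.1881]
```

Emit:
step_arm(
  motion=[
    [[0.0,-0.0005,0.001,-0.02,0,0,0],[0.0,-0.0005,0.001,-0.04,0,0,0],[0.0,-0.0005,0.001,-0.055,0,0,0],[0.0,-0.0005,0.001,-0.064,0,0,0],[0.0,-0.0005,0.001,-0.068,0,0,0],[0.0,-0.0005,0.001,-0.07,0,0,0],[0.0,-0.0005,0.001,-0.071,0,0,0],[0.0,-0.0005,0.001,-0.071,0,0,0]],
  ],
)

```text
time: 45.0
tool_pos: [0.5805, -0.2975, 0.1727]
tcp_rot: [2.346, 2.081, -0.0]
wrist_force: [0.8, 0.9, -5.2]
width: 0.113
```

```bash
python3 - <<'E'
from h import *
s=st();  a=shot("wrist","w22"); held(*a,s); lidfit(*a,s,zc=.109)
E
```

```text
t 45.0 pos [ 0.5805 -0.2975  0.1727] yaw(ty-90) -96.84 tz [ 0.0039 -0.0046 -1.    ] F [ 0.8  0.9 -5.2] w 0.113
lid px 4031 z 0.109
lid circle ((0.5950679779052734, -0.2944501042366028), 0.02599331922829151)
tilt [ 1.5 -0.2]
lidfit [ 0.5804 -0.2995] inliers 103 213
```

Emit:
step_arm(
  motion=[
    [[0.0,0,0,-0.0015,0,0,0],[0.0,0,0,-0.003,0,0,0],[0.0,0,0,-0.003,0,0,0],[0.02,0,0,-0.003,0,0,0],[0.034,0,0,-0.003,0,0,0],[0.034,0,0,-0.003,0,0,0],[0.034,0,0,0.03,0,0,0],[0.034,0,0,0.08,0,0,0]],
  ],
)

```text
time: 46.05
tool_pos: [0.5789, -0.2966, 0.2506]
tcp_rot: [2.35, 2.085, -0.003]
wrist_force: [0.8, -0.0, -1.1]
width: 0.396
```

Emit:
step_arm(
  motion=[
    [[0.034,0,0.0,0.05,0,0,0],[0.06,-0.01,0.01,0.1,0,0,9],[0.06,-0.03,0.03,0.13,0,0,18],[0.06,-0.05,0.05,0.13,0,0,28],[0.06,-0.06,0.06,0.13,0,0,38],[0.06,-0.06,0.06,0.13,0,0,48],[0.06,-0.06,0.06,0.13,0,0,58],[0.06,-0.06,0.06,0.13,0,0,68]],
  ],
)

```text
time: 47.05
tool_pos: [0.5188, -0.2364, 0.3804]
tcp_rot: [0.773, 3.044, -0.002]
wrist_force: [-0.9, -0.2, -1.0]
width: 0.703
```

Emit:
step_arm(
  motion=[
    [[0.06,0,-0.03,0,0,0,10],[0.06,0,-0.08,0,0,0,20],[0.06,0,-0.12,0,0,0,28],[0.06,0,-0.12,0,0,0,33],[0.06,0,-0.12,0,0,0,33],[0.06,0,-0.12,0,0,0,33],[0.06,0,-0.12,0,0,0,33],[0.06,0,-0.12,0,0,0,33]],
  ],
)

```text
time: 48.05
tool_pos: [0.5189, -0.3559, 0.3806]
tcp_rot: [-0.124, 3.137, -0.002]
wrist_force: [-0.6, 0.3, -0.0]
width: 0.704
```

```bash
python3 - <<'E'
from h import *
s=st();  a=shot("wrist","w23"); check(a,s,[1,2,3])
im,d,T,K=a; W=world(d,T,K)
m=(W[...,1]<-.38)&(W[...,1]>-.47)&(W[...,2]>.079)&(W[...,2]<.093)&(abs(W[...,0]-.53)<.06)
P=W[m]; print("dial bar",len(P),P.mean(0) if len(P) else ""); 
if len(P)>20:
    print(cv2.minAreaRect(P[:,:2].astype(np.float32)))
    mm=m&(im.min(2)>im.min(2)[m].mean()+60); Q=W[mm]; print("line",len(Q),Q.mean(0) if len(Q) else "")
E
```

```text
t 48.05 pos [ 0.5189 -0.3559  0.3806] yaw(ty-90) 4.51 tz [ 0.0018 -0.0011 -1.    ] F [-0.6  0.3 -0. ] w 0.704
lidfit [ 0.4779 -0.2134] inliers 74 125
pocket 1 [ 0.4829 -0.2147] sleeve 526 [ 0.4801 -0.2159  0.1683] 0.1712 [ 0.4695 -0.2373] [ 0.491  -0.1923]
lidfit [ 0.5818 -0.2999] inliers 75 138
pocket 2 [ 0.5791 -0.2979] sleeve 419 [ 0.579  -0.3008  0.1683] 0.1711 [ 0.5728 -0.3229] [ 0.5867 -0.278 ]
lidfit [ 0.5719 -0.2105] inliers 74 144
pocket 3 [ 0.5726 -0.2082] sleeve 419 [ 0.5714 -0.2119  0.1682] 0.1709 [ 0.5613 -0.2337] [ 0.5823 -0.1888]
dial bar 495 [ 0.51230821 -0.42517515  0.08436138]
((0.5129307508468628, -0.4257549047470093), (0.01415006723254919, 0.052009765058755875), 17.491302490234375)
line 46 [ 0.50827155 -0.4118985   0.08543655]
```

View pics/w23.png

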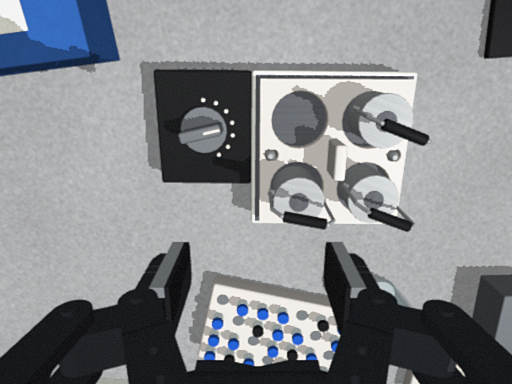

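Emit:
step_arm(
  motion=[
    [[0.045,-0.003,-0.03,0,0,0,-10],[0.045,-0.006,-0.07,0,0,0,-20],[0.045,-0.006,-0.07,-0.05,0,0,-30],[0.045,-0.006,-0.07,-0.1,0,0,-40],[0.045,-0.006,-0.07,-0.15,0,0,-50],[0.045,-0.006,-0.07,-0.19,0,0,-60],[0.045,-0.006,-0.07,-0.22,0,0,-70],[0.045,-0.006,-0.07,-0.23,0,0,-77]],
  ],
)

```text
time: 49.1
tool_pos: [0.5115, -0.4246, 0.1472]
tcp_rot: [-1.86, -2.526, 0.002]
wrist_force: [-0.8, 0.3, 0.1]
width: 0.526
```

Emit:
step_arm(
  motion=[
    [[0.045,0,0,0,0,0,0],[0.045,0,0,0,0,0,0],[0.045,0,0,0,0,0,0],[0.045,0,0,0,0,0,0],[0.045,0,0,0,0,0,0],[0.045,0,0,0,0,0,0],[0.045,0,0,0,0,0,0],[0.045,0,0,0,0,0,0]],
  ],
)

```text
time: 50.1
tool_pos: [0.5116, -0.4245, 0.1472]
tcp_rot: [-1.86, -2.526, 0.002]
wrist_force: [-0.3, -0.1, -0.7]
width: 0.525
```

```bash
cat >> h.py <<'E'
def dial(a):
    im,d,T,K=a; W=world(d,T,K)
    m=(W[...,1]<-.38)&(W[...,1]>-.47)&(W[...,2]>.079)&(W[...,2]<.092)&(abs(W[...,0]-.513)<.045)
    P=W[m]; (c,wh,an)=cv2.minAreaRect(P[:,:2].astype(np.float32))
    if wh[0]<wh[1]: an+=90
    mm=m&(im.min(2)>im.min(2)[m].mean()+60); Q=W[mm]
    L=Q.mean(0)[:2]-c; la=np.degrees(np.arctan2(L[1],L[0]))%360
    an=an%180; an=an if abs((an-la+180)%360-180)<90 else an+180
    print("dial centre",np.round(c,4),np.round(wh,4),"bar",round(an,1),"line",la.round(1),len(Q),"joint rad",np.radians(184.15-an).round(3))
E
python3 - <<'E'
from h import *
s=st();print(s["q"].round(2)); a=shot("wrist","w24"); dial(a)
E
```

```text
t 50.1 pos [ 0.5116 -0.4245  0.1472] yaw(ty-90) -72.73 tz [-0.0045  0.0014 -1.    ] F [-0.3 -0.1 -0.7] w 0.525
[-0.73  0.33  1.73 -0.    1.09 -1.03]
dial centre [ 0.513  -0.4258] [0.014  0.0518] bar 106.9 line 108.3 201 joint rad 1.348
```

Emit:
step_arm(
  motion=[
    [[0.045,0.0013,-0.0013,-0.03,0,0,0],[0.045,0.0013,-0.0013,-0.055,0,0,0],[0.045,0.0013,-0.0013,-0.067,0,0,0],[0.045,0.0013,-0.0013,-0.067,0,0,0],[0.0,0.0013,-0.0013,-0.067,0,0,0],[0.0,0.0013,-0.0013,-0.067,0,0,0],[0.0,0.0013,-0.0013,-0.067,0,0,0],[0.0,0.0013,-0.0013,-0.067,0,0,0]],
  ],
  newtons=40,
)

```text
time: 51.15
tool_pos: [0.5131, -0.4268, 0.0819]
tcp_rot: [-1.861, -2.528, 0.004]
wrist_force: [-3.4, -0.0, 6.2]
width: 0.158
```

```bash
python3 - <<'E'
from h import *
s=st();print(s["torque"])
E
```

```text
t 51.15 pos [ 0.5131 -0.4268  0.0819] yaw(ty-90) -72.73 tz [-3.5e-03 -4.0e-04 -1.0e+00] F [-3.4 -0.   6.2] w 0.158
[-0.03224133  0.44439294  0.06583166]
```

Emit:
step_arm(
  motion=[
    [[0.0,0,0,0.001,0,0,9],[0.0,0,0,0.001,0,0,18],[0.0,0,0,0.001,0,0,27],[0.0,0,0,0.001,0,0,36],[0.0,0,0,0.001,0,0,45],[0.0,0,0,0.001,0,0,54],[0.0,0,0,0.001,0,0,63],[0.0,0,0,0.001,0,0,71]],
  ],
)

```text
time: 52.15
tool_pos: [0.5126, -0.427, 0.082]
tcp_rot: [-0.04, -3.14, 0.006]
wrist_force: [-0.5, -3.1, -3.6]
width: 0.154
```

```bash
python3 - <<'E'
from h import *
s=st();print(s["torque"],s["q"].round(2))
E
```

```text
t 52.15 pos [ 0.5126 -0.427   0.082 ] yaw(ty-90) -1.47 tz [-0.0013 -0.0037 -1.    ] F [-0.5 -3.1 -3.6] w 0.154
[-0.44053103  0.09876691  0.01686494] [-0.73  0.39  1.77 -0.    0.98 -2.27]
```

Emit:
step_arm(
  motion=[
    [[0.0,0,0,0,0,0,3],[0.0,0,0,0,0,0,5],[0.0,0,0,0,0,0,7],[0.0,0,0,0,0,0,8],[0.0,0,0,0,0,0,8],[0.0,0,0,0,0,0,8],[0.0,0,0,0,0,0,8],[0.0,0,0,0,0,0,8]],
  ],
)

```text
time: 53.15
tool_pos: [0.5126, -0.4271, 0.082]
tcp_rot: [0.178, -3.136, 0.006]
wrist_force: [-1.9, -2.2, -0.9]
width: 0.157
```

```bash
python3 - <<'E'
from h import *
s=st();print(s["torque"],s["q"].round(2))
E
```

```text
t 53.15 pos [ 0.5126 -0.4271  0.082 ] yaw(ty-90) 6.51 tz [-7.0e-04 -3.9e-03 -1.0e+00] F [-1.9 -2.2 -0.9] w 0.157
[-0.15163574  0.28012581 -1.37457478] [-0.73  0.39  1.77 -0.    0.98 -2.41]
```

Emit:
step_arm(
  motion=[
    [[0.0,0,0,0,0,0,-8],[0.0,0,0,0,0,0,-18],[0.0,0,0,0,0,0,-28],[0.0,0,0,0,0,0,-38],[0.0,0,0,0,0,0,-48],[0.0,0,0,0,0,0,-58],[0.0,0,0,0,0,0,-68],[0.0,0,0,0,0,0,-78]],
  ],
)

```text
time: 54.15
tool_pos: [0.513, -0.4268, 0.082]
tcp_rot: [-1.836, -2.546, 0.004]
wrist_force: [-0.8, -0.5, -0.9]
width: 0.158
```

```bash
python3 - <<'E'
from h import *
s=st();print(s["torque"],s["q"].round(2))
E
```

```text
t 54.15 pos [ 0.513  -0.4268  0.082 ] yaw(ty-90) -71.6 tz [-3.9e-03 -6.0e-04 -1.0e+00] F [-0.8 -0.5 -0.9] w 0.158
[-0.07925087 -0.17314188  0.06862535] [-0.73  0.4   1.76 -0.    0.98 -1.05]
```

Release and retreat straight up.

Emit:
step_arm(
  motion=[
    [[0.0,0,0,0,0,0,0],[0.03,0,0,0,0,0,0],[0.045,0,0,0,0,0,0],[0.045,0,0,0,0,0,0],[0.045,0,0,0.03,0,0,0],[0.045,0,0,0.08,0,0,0],[0.045,0,0,0.14,0,0,0],[0.045,0,0,0.2,0,0,0]],
  ],
)

```text
time: 55.15
tool_pos: [0.5128, -0.4265, 0.2837]
tcp_rot: [-1.835, -2.546, 0.004]
wrist_force: [0.7, -0.9, -0.1]
width: 0.527
```

Emit:
step_arm(
  motion=[
    [[0.06,0,0.03,0.05,0,0,10],[0.06,0,0.06,0.1,0,0,20],[0.06,0,0.07,0.1,0,0,30],[0.06,0,0.07,0.1,0,0,40],[0.06,0,0.07,0.1,0,0,50],[0.06,0,0.07,0.1,0,0,60],[0.06,0,0.07,0.1,0,0,70],[0.06,0,0.07,0.1,0,0,76]],
  ],
)

```text
time: 56.15
tool_pos: [0.5128, -0.3564, 0.3837]
tcp_rot: [0.13, -3.138, 0.006]
wrist_force: [-0.8, -0.5, 0.6]
width: 0.705
```

```bash
python3 - <<'E'
from h import *
s=st(); a=shot("wrist","w25"); dial(a); check(a,s,[1,2,3]); plate(*a,zt=.06)
E
```

```text
t 56.15 pos [ 0.5128 -0.3564  0.3837] yaw(ty-90) 4.73 tz [-5.e-04 -4.e-03 -1.e+00] F [-0.8 -0.5  0.6] w 0.705
dial centre [ 0.5128 -0.4257] [0.0141 0.052 ] bar 108.5 line 109.4 44 joint rad 1.32
lidfit [ 0.478  -0.2138] inliers 73 125
pocket 1 [ 0.4829 -0.2147] sleeve 505 [ 0.48   -0.2158  0.1683] 0.1713 [ 0.4695 -0.2373] [ 0.4909 -0.192 ]
lidfit [ 0.5818 -0.2998] inliers 80 145
pocket 2 [ 0.5791 -0.2979] sleeve 409 [ 0.579  -0.3009  0.1682] 0.1716 [ 0.5726 -0.323 ] [ 0.5871 -0.2781]
lidfit [ 0.5718 -0.2104] inliers 68 141
pocket 3 [ 0.5726 -0.2082] sleeve 401 [ 0.5714 -0.2118  0.1683] 0.1714 [ 0.5619 -0.2341] [ 0.5819 -0.188 ]
rect ((0.4923314154148102, -0.30462324619293213), (0.105653315782547, 0.097571961581707), 4.767364025115967)
```

View pics/w25.png

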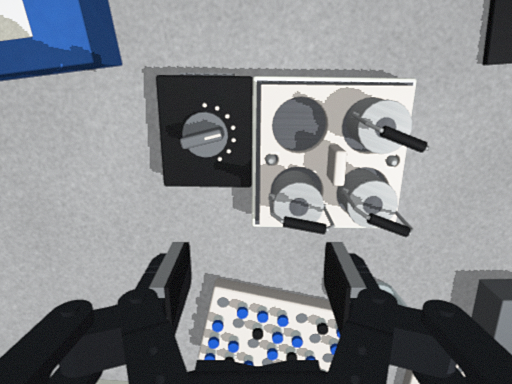

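```bash
python3 -c "
from h import *
print(finish_job())"
```

```text
the job is handed in; nothing more can be done
None
```

The heating shaker is set up and the job is handed in, at about 56 s on the robot's clock. `finish_job` gave no verdict.

- **Plate:** it lies over both pins. Just after release its top measured 59 mm above the bench (60 mm expected) and level, with the pins centred in their holes.
- **Canisters:** three steel canisters were on the bench. I raised each bail, lifted each canister by it and stood them in pockets 1, 2 and 3; the green, purple and red look-alikes were left alone. In the last check the lids were at seated height, every sleeve was about 75 mm above its pivot, and the bails were upright to within about 3°.
- **One bail needed correcting:** the canister in pocket 1 hung about 9° tilted. My first correction after landing went past upright, so I moved it back before letting go.
- **Selector:** I turned it anticlockwise until it pressed hard against the end stop (about 1.4 N m), then three clicks clockwise. It reads 1.32 rad in the last picture, as asked.

In the last check the plate-outline measurement took in only part of the plate, because the canisters covered the rest. The plate's final seating therefore rests on the measurement made just after release and on the last picture. I viewed 14 pictures in all, which is the budget.

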